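Feed stone bars from the gravity magazine and line them up in the V-trough

ROBOT

A 6-joint arm with a two-finger parallel gripper is mounted at the origin on the work surface. World frame = base frame: x ahead of the robot, y to its left, z up, the work surface at z = 0. Lengths are in m, angles in rad, forces in N, time in s.
With the tool pointing down it reaches from about 0.3 to 0.875 m from the base axis. Payload 6.4 kg.
Tool frame: the origin (TCP) lies at the very end of the fingers, on their centre line; the grasp point (between the pads) lies 19 mm behind it; z points along the fingers, y is the direction in which the jaws open and shut (so a half turn about z gives the same grasp; the last joint's range is limited). The gripper opens to 88 mm and grips with 3 to 60 N. Pads are 18 mm wide; open, the fingers measure 123 mm over their backs; the gripper's body (75 mm by 187 mm) begins 45 mm behind the grasp point.
Start: joints at [-1.484, 0.181, 1.607, -0, 1.354, -0.206], TCP at [0.166, -0.551, 0.239] pointing down, gripper open.
Joint ranges: [-2.99, 2.99], [-0.89, 2.07], [0.3, 2.58], [-1.14, 4.28], [0, 2.63], [-3.12, 3.12]. Speed limits (rad/s): [2.57, 2.57, 3.01, 3.14, 3.14, 3.14].

INTERFACE

Orientations are given as [roll, pitch, yaw] about the fixed x, y, z axes, in that order (R = Rz(yaw) Ry(pitch) Rx(roll)).
In Python, from rig import * gives the robot as it stands.
- The arm moves only by the tool arm_command, never from a script. Its argument "moves" is text: rows parted by semicolons, each of 7 numbers parted by spaces: the shift along the tool's x, y, z in cm, then the turn, a rotation vector about the tool's x, y, z in degrees, then the opening, from -1 (shut) to 1 (fully open). A call has 1 to 5 rows; each row shifts and turns the pose as measured when the row begins, along the tool's axes as they then stand; what a row does not reach is not made up. A row lasts 1/8 s, in which the tool goes at most 62.5 mm and 10.7 degrees, less where a joint would pass 70% of its speed; a pose out of reach is approached as far as the arm can. A call with a gripper value outside its range is refused whole. The fingers move at their own pace and stop on an object; "newtons" is the grip in N (left out, the last holds). Time passes only in rows, so rows that do not move let the fingers close. It gives the time, the measured TCP pose, the force and the opening at its end, in the units of the state.
- state(): the state, without advancing time (a new reading comes with each control period).
- get_image(name): name is "scene" or "top" or "wrist"; returns the picture (400x640x3 uint8, red, green, blue); there is no depth.
- camera_info(name): a dict with "intrinsics" (3x3 intrinsics, pixels), "k1" (the pictures are not rectified: a ray, as slopes to the right and down, at radius r is drawn at 1 + k1 r^2 times it, then the intrinsics apply), "rvec" (rotation vector, rad) and "tvec" (3), from world to camera coordinates, as OpenCV has them; the wrist camera has in their place "hand_eye" (4x4, takes a point from camera to tool coordinates, whose origin is the TCP and whose axes are the flange's). Camera axes: x right, y down, z forward; pixel columns grow to the right and rows downward; lengths in m; the calibration is good to about 2 mm. A picture is of the moment at which its call begins: read the wrist's pose just before it. camera_info takes no time and is no camera call.
- sign_off(): hands the job in, once; it reports no verdict.
The state is a dict: "time_s": time; "q": joint angles; "joint_vel": joint speeds; "joint_efforts": joint torques, N m; "position": TCP position; "tcp_rot": TCP orientation; "ft_force": force on the tool from outside, world axes, zero at the start; "torque": the same for the moment, N m; "opening": finger opening in m.
Only numpy, scipy, OpenCV 4.12 (cv2) and the standard library are available. Lean on these libraries where they do the work, as an engineer would, in place of code of your own. Each camera call takes 0.05 s, during which the arm holds its last target. There are 200 camera calls.

TASK

Lay up a two-piece stone stem in the bonding jig: with the hand slide, feed the two lowest marble bars out of the bottom of the magazine and lay them corner-down in the V-trough, end to end along its fold, the row hard against the end stop. Do not drop them in; leave the slide fully home with the other two bars dropped down in the magazine, and leave everything else on the bench where it stands.

Things in the scene. Friction and masses are not known exactly. Their poses are not given: they have to be found in the camera images.
- magazine: Gravity magazine bolted to the bench: a grey base plate 150 mm (x) by 360 mm (y), 10 mm thick, origin at the centre of its underside. On it, axis at y = -30 mm, a tower of two bright sheet-steel C-channels (outside 109 mm along x, 45 mm along y, top 150 mm above the bench) holds four bars by their ends, stacked lying along x.
- mag_seat (a point): Point on the magazine's floor (10 mm above the bench) on the tower axis; axes as the magazine. A bottom bar has its middle 18 mm above it. The rear (+y) flanges of the channels reach the floor; the front (-y) ones stop 40 mm above it, so only the bottom bar can leave, towards -y.
- mag_apron (a point): Point on the apron (the flat base plate before the tower, 10 mm above the bench) under the middle of a fully pushed-out bar, which then lies 57 mm clear of the tower's front; axes as the magazine. Strips 8 mm high just past the bar's ends guide it; the apron ends 52 mm farther towards -y.
- slide (a joint): Hand slide of the magazine, m: 0 = home (fully back), 0.100 = fully forward (end stop). Its aluminium tongue (56 mm wide, 33 mm high) moves towards the magazine's -y, shoves the bottom bar out and carries the stack meanwhile; when it is drawn home the stack drops. It stays where it is left; pushing takes up to about 22 N, drawing back up to about 12 N.
- slide_knob (a point): Middle of the black knob (upright, diameter 25 mm, 24 mm high, rounded rims) on the slide's handle post (diameter 18 mm), 88 mm above the bench; moves with the slide. At home it stands 180 mm from the tower axis towards the magazine's +y; fully forward it is still 58 mm from the tower's rear face.
- bar0: Pale veined marble bar of square section, 100 x 36 x 36 mm, about 0.35 kg; at the start the bottom one of the four lying in the magazine. Its x axis runs along its length. Origin: centre of the face that is its underside at the start.
- bar0_mid (a point): Centre of the volume of bar0.
- bar1: Pale veined marble bar of square section, 100 x 36 x 36 mm, about 0.35 kg; at the start the second from the bottom of the four lying in the magazine. Its x axis runs along its length. Origin: centre of the face that is its underside at the start.
- bar1_mid (a point): Centre of the volume of bar1.
- bar2: Pale veined marble bar of square section, 100 x 36 x 36 mm, about 0.35 kg; at the start the third from the bottom of the four lying in the magazine. Its x axis runs along its length. Origin: centre of the face that is its underside at the start.
- bar2_mid (a point): Centre of the volume of bar2.
- bar3: Pale veined marble bar of square section, 100 x 36 x 36 mm, about 0.35 kg; at the start the top one of the four lying in the magazine. Its x axis runs along its length. Origin: centre of the face that is its underside at the start.
- bar3_mid (a point): Centre of the volume of bar3.
- jig: Bonding jig bolted to the bench: a V-trough of aluminium angle, fold downward and level along y, on three wooden saddles on a plywood board 110 mm (x) by 270 mm (y), 12 mm thick; origin at the centre of the board's underside. The trough's legs rise at 45 degrees to either side, 20 mm wide inside and 3 mm thick (mouth 28 mm wide, 14 mm above the fold).
- jig_corner (a point): Point on the fold (50 mm above the bench) at the inner face of the steel end stop at the trough's -y end (stop 56 mm wide, 28 mm high above the fold); axes as the jig, +y along the fold, open after 242 mm. A bar seated corner-down has its middle 25.5 mm above the fold, 50 mm from the stop when it touches it (next bar 150 mm); the upper 16 mm of its lower faces stand clear of the legs.
- bottle: Bystander: clear plastic bottle with red cap, diameter 64 mm, 205 mm high, on the bench beyond the magazine. Origin: centre of its underside.
- offcut: Bystander: short offcut of the same marble bar, 62 x 36 x 36 mm, lying on the bench near the jig. Origin: centre of its underside.
- tape: Bystander: roll of brown packing tape lying flat, diameter 96 mm, 48 mm high, near the jig. Origin: centre of its underside.
- cup: Bystander: pale onyx cup, diameter 68 mm, 80 mm high, before the magazine. Origin: centre of its underside.
- jar: Bystander: turned brown marble lidded jar, diameter 82 mm, 134 mm high, at the back. Origin: centre of its underside.
- bowl: Bystander: cream marble bowl, diameter 124 mm, 55 mm high, at the back. Origin: centre of its underside.
- tin: Bystander: adhesive tin, diameter 60 mm, 100 mm high, between the magazine and the jig. Origin: centre of its underside.
Things that resemble listed ones, but are neither listed nor needed, are in the scene too. Several things look just like the bottle: the one meant starts nearest to the robot's base.

How it is judged:
On the way, in this order (a step that is already met when the one before it is completed fails the run):
1. the slide has pushed the bottom bar out of the magazine (y of bar0_mid in the frame of mag_seat below -0.045 m and value of joint slide above 0.045 m).
2. the slide has pushed the next bar out after it (y of bar1_mid in the frame of mag_seat below -0.045 m and value of joint slide above 0.045 m).
At the end, for the whole second after the job is handed in: The two lowest bars lie corner-down and at rest in the V (within 5 mm and 0.06 rad of seated), one within 5 mm of the stop, the other within 5 mm of it; slide home within 6 mm; the other two stacked on the magazine floor within 8 mm of its axis (x of bar0_mid in the frame of jig_corner between -0.005 and 0.005 m and z of bar0_mid in the frame of jig_corner between 0.02146 and 0.02946 m and angle between the x axis of each of bar0, bar1 and the y axis of jig, either way round below 0.06 rad and angle between the z axis of bar0 and the z axis of jig, either way round between 0.65 and 0.92 rad and x of bar1_mid in the frame of jig_corner between -0.005 and 0.005 m and z of bar1_mid in the frame of jig_corner between 0.02146 and 0.02946 m and angle between the z axis of bar1 and the z axis of jig, either way round between 0.65 and 0.92 rad and ((y of bar0_mid in the frame of jig_corner between 0.046 and 0.055 m and y of bar1_mid in the frame of jig_corner between 0.146 and 0.16 m and distance between bar0_mid and bar1_mid below 0.105 m) or (y of bar1_mid in the frame of jig_corner between 0.046 and 0.055 m and y of bar0_mid in the frame of jig_corner between 0.146 and 0.16 m and distance between bar1_mid and bar0_mid below 0.105 m)) and value of joint slide below 0.006 m and z of bar2_mid in the frame of mag_seat below 0.022 m and z of bar3_mid in the frame of mag_seat below 0.058 m and x of bar2_mid in the frame of mag_seat between -0.008 and 0.008 m and y of bar2_mid in the frame of mag_seat between -0.008 and 0.008 m and x of bar3_mid in the frame of mag_seat between -0.008 and 0.008 m and y of bar3_mid in the frame of mag_seat between -0.008 and 0.008 m and linear speed of each of bar0, bar1, bar2, bar3 below 0.02 m/s); the robot touches nothing.
It fails at once if a bystander is shoved more than 30 mm or tipped over (distance of any of bottle, offcut, tape, cup, jar, bowl, tin from where it was at the start of the episode above 0.03 m or angle between any of bottle, offcut, tape, cup, jar, bowl, tin's own z axis and vertical above 0.35 rad).
It fails at once if one of the two upper bars leaves the magazine (horizontal distance between any of bar2_mid, bar3_mid and mag_seat above 0.025 m or z of bar2_mid in the frame of mag_seat above 0.115 m or z of bar3_mid in the frame of mag_seat above 0.151 m).
It fails at once if a bar is let go more than 35 mm above its place in the trough ((x of bar0_mid in the frame of jig_corner between -0.07 and 0.07 m and y of bar0_mid in the frame of jig_corner between -0.02 and 0.28 m and z of bar0_mid in the frame of jig_corner above 0.06046 m and contact force between bar0 and the fingers below 0.01 N) or (x of bar1_mid in the frame of jig_corner between -0.07 and 0.07 m and y of bar1_mid in the frame of jig_corner between -0.02 and 0.28 m and z of bar1_mid in the frame of jig_corner above 0.06046 m and contact force between bar1 and the fingers below 0.01 N)).
It also fails if it takes over 72 s, if anything falls off the work surface, if the arm or the gripper's body presses on something with over 40 N, if the wrist force passes 120 N, or if a joint passes its speed limit or range.

## Working session

There is one attempt and no reset: what is moved stays moved. The work goes in short steps, Python scripts to look and compute and a tool call to move; the robot and the scene stay as the last step left them, time stands still between calls to the robot, and variables do not carry over. Pictures are saved under pics/ and viewed, about 8 in all and at most 12, crops included, and the job is handed in when it is done.

Besides the shell and the picture viewer there is one more tool, called after "Call:" in YAML: its name, and indented under it one key for each argument. arm_command: Moves the arm, as the interface text tells. Its arguments: {"type":"object","properties":{"moves":{"type":"string"},"newtons":{"type":"number"}},"required":["moves"]}

```bash
mkdir -p pics; ls
python3 - <<'E'
from rig import *
import cv2
s=state();print(s)
for n in("scene","top","wrist"):
    print(n,camera_info(n))
for n in("scene","top"):
    cv2.imwrite(f"pics/{n}0.png",get_image(n)[:,:,::-1])
E
```

```text
pics
{'time_s': 0.0, 'q': array([-1.48428973e+00,  1.81499273e-01,  1.60796274e+00, -4.69391543e-05,
        1.35378502e+00, -2.06316147e-01]), 'joint_vel': array([ 0.00288806, -0.00164994, -0.00015595,  0.00013373,  0.00159298,
       -0.00050052]), 'joint_efforts': array([-1.65982515e-04, -4.33861434e+01, -3.41847754e+01,  7.01414910e-02,
        3.86096234e-02, -1.35771702e-04]), 'position': array([ 0.16592583, -0.55000394,  0.23785549]), 'tcp_rot': array([-3.13996397e+00, -2.94059921e-04,  2.92832653e-01]), 'ft_force': array([-0.39453359, -0.17243595, -0.39558063]), 'torque': array([-0.0031189 , -0.03442276, -0.05298014]), 'opening': 0.08820553995418565}
scene {'intrinsics': array([[423.10288489,   0.        , 317.15718516],
       [  0.        , 423.10288489, 204.56174309],
       [  0.        ,   0.        ,   1.        ]]), 'k1': 0.0361386689415569, 'rvec': array([ 1.95954995,  0.88580519, -0.50143044]), 'tvec': array([-0.36742801, -0.12019156,  1.49639073])}
top {'intrinsics': array([[477.82461543,   0.        , 318.49389489],
       [  0.        , 477.82461543, 203.70128708],
       [  0.        ,   0.        ,   1.        ]]), 'k1': -0.05545052322331281, 'rvec': array([ 2.1411438 , -2.16451564,  0.17603127]), 'tvec': array([-6.44019128e-05,  5.83045686e-01,  1.22976384e+00])}
wrist {'intrinsics': array([[315.96366157,   0.        , 319.78839492],
       [  0.        , 315.96366157, 205.29031659],
       [  0.        ,   0.        ,   1.        ]]), 'k1': -0.020235444068394642, 'hand_eye': array([[-4.42750699e-04, -9.58114052e-01, -2.86386571e-01,
         7.40801435e-02],
       [ 9.99999463e-01, -1.55957601e-04, -1.02422851e-03,
         2.74368972e-04],
       [ 9.36663569e-04, -2.86386871e-01,  9.58113606e-01,
        -1.46574936e-01],
       [ 0.00000000e+00,  0.00000000e+00,  0.00000000e+00,
         1.00000000e+00]])}
```

View pics/top0.png

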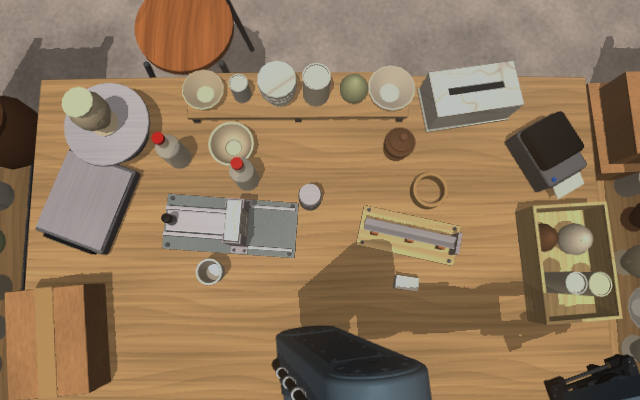

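View pics/scene0.png

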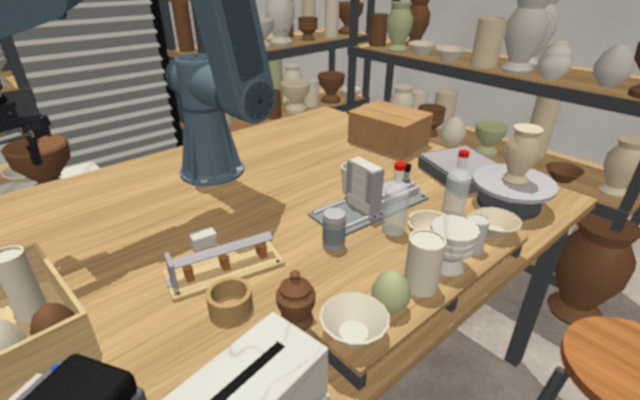

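The top view shows the magazine at about (230,226), with the knob at (168,218) and the tower at (236,222). The jig is at (410,235) with its steel stop at the right end (458,243). The bottle nearer the base is at (241,172). Lookalikes are the offcut (406,282), the tissue box and the wooden boxes, none of them in a tower or a V. One enlarged crop will give me corners.

```bash
cat > h.py <<'E'
from rig import *
import cv2, numpy as np
from scipy.spatial.transform import Rotation as R
def cam(n,s=None):
    c=camera_info(n);K=c["intrinsics"]
    if n=="wrist":
        s=s or state();T=np.eye(4);T[:3,:3]=R.from_euler('xyz',s["tcp_rot"]).as_matrix();T[:3,3]=s["position"]
        M=np.linalg.inv(T@c["hand_eye"])
    else:
        M=np.eye(4);M[:3,:3]=cv2.Rodrigues(c["rvec"])[0];M[:3,3]=c["tvec"]
    return K,c["k1"],M
def onz(C,uv,z):
    K,k,M=C;p=cv2.undistortPoints(np.array(uv,float).reshape(-1,1,2),K,np.array([k,0,0,0.]))[:,0]
    d=np.c_[p,np.ones(len(p))]@M[:3,:3];o=-M[:3,:3].T@M[:3,3]
    return o+d*((z-o[2])/d[:,2])[:,None]
def proj(C,P):
    K,k,M=C
    return cv2.projectPoints(np.array(P,float).reshape(-1,1,3),cv2.Rodrigues(M[:3,:3])[0],M[:3,3],K,np.array([k,0,0,0.]))[0][:,0]
E
python3 - <<'E'
import cv2
im=cv2.imread("pics/top0.png")
a=cv2.resize(im[185:265,155:305],None,fx=5,fy=5,interpolation=cv2.INTER_CUBIC)[:, :750]
b=cv2.resize(im[200:270,350:470],None,fx=5,fy=5,interpolation=cv2.INTER_CUBIC)
import numpy as np
b=np.pad(b,((0,0),(0,150),(0,0)))
cv2.imwrite("pics/crop.png",np.vstack([a,b])[:, :750])
E
```

```text
(no output)
```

View pics/crop.png

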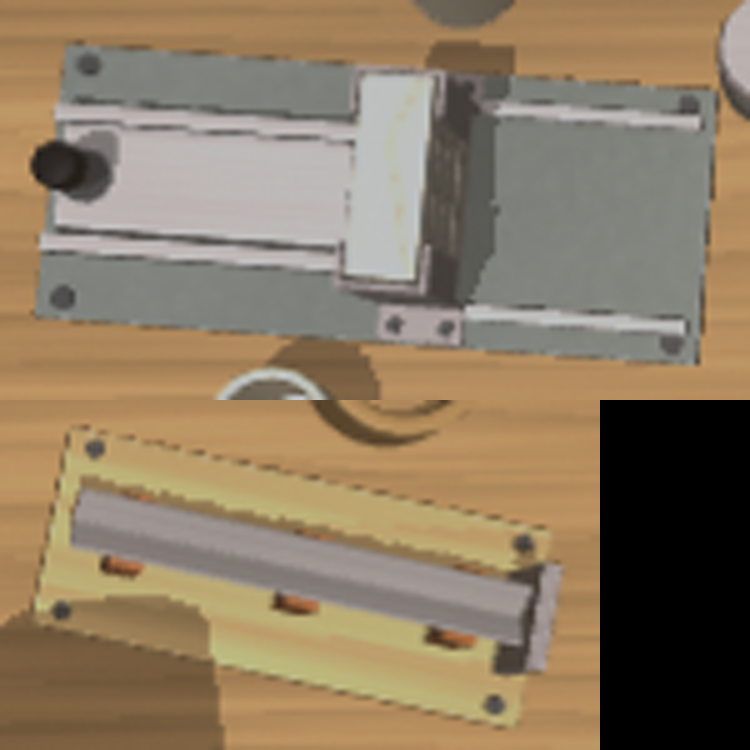

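The crop shows the plate corners clearly: magazine (70,45), (717,90), (697,363), (37,317), and jig board (72,428), (550,530), (518,727), (36,610), all in crop pixels. The knob is at (55,165) and the stop on the right at (545,618).

```bash
cat >> h.py <<'E'
def fit(C,uv,z,L,W):
    P=onz(C,uv,z)[:,:2]; m=np.array([[W/2,L/2],[W/2,-L/2],[-W/2,-L/2],[-W/2,L/2]])
    c=P.mean(0);H=m.T@(P-c);th=np.arctan2(H[0,1]-H[1,0],H[0,0]+H[1,1]);r=np.array([[np.cos(th),-np.sin(th)],[np.sin(th),np.cos(th)]])
    return c,th,np.linalg.norm(m@r.T+c-P,axis=1)
def w(f,p): 
    c,t=f;return np.r_[c+np.array([[np.cos(t),-np.sin(t)],[np.sin(t),np.cos(t)]])@p[:2],p[2]]
E
python3 - <<'E'
from h import *
C=cam("top")
a=np.array([[70,45],[717,90],[697,363],[37,317]])/5+[155,185]-.4
b=(np.array([[72,428],[550,530],[518,727],[36,610]])-[0,400])/5+[350,200]-.4
fm=fit(C,a,.01,.36,.15);fj=fit(C,b,.012,.27,.11)
print(fm,fj)
k=onz(C,np.array([[55,165]])/5+[155,185]-.4,.1);print("knob",k, w(fm[:2],[0,.150,.088]))
for y in(-.03,-.128):print("seat/apron",w(fm[:2],[0,y,.01]))
st=onz(C,(np.array([[555,567],[540,668]])-[0,400])/5+[350,200]-.4,.078);print("stop top",st,st.mean(0))
fe=onz(C,(np.array([[95,490],[73,543]])-[0,400])/5+[350,200]-.4,.064);print("open end",fe,fe.mean(0))
rails=onz(C,np.array([[480,105],[700,124],[463,312],[685,327]])/5+[155,185]-.4,.018);print(rails)
for n,p in dict(cup=(209,271),tin=(310,195),bottle=(241,172),offcut=(406,282),tape=(430,190)).items(): print(n,onz(C,[p],.05))
# scene check of plate center projection
S=cam("scene");print(proj(S,[w(fm[:2],[0,.150,.1]),w(fm[:2],[0,-.03,.15]),w(fj[:2],[0,0,.05])]))
E
```

```text
(array([0.53137378, 0.23261348]), np.float64(-0.07967517847083447), array([0.00227983, 0.00181399, 0.00169721, 0.00106978])) (array([ 0.50125139, -0.25051687]), np.float64(-0.23358434941167094), array([3.84183872e-03, 2.20175388e-03, 8.06977484e-05, 4.90202315e-03]))
knob [[0.54273704 0.38239465 0.1       ]] [0.54331242 0.38213762 0.088     ]
seat/apron [0.52898606 0.20270865 0.01      ]
seat/apron [0.52118615 0.10501954 0.01      ]
stop top [[ 0.4975182  -0.37310493  0.078     ]
 [ 0.44550344 -0.36249506  0.078     ]] [ 0.47151082 -0.36779999  0.078     ]
open end [[ 0.54190463 -0.13654282  0.064     ]
 [ 0.51423914 -0.12430153  0.064     ]] [ 0.52807188 -0.13042217  0.064     ]
[[0.58325916 0.17732569 0.018     ]
 [0.57169978 0.05810147 0.018     ]
 [0.4713131  0.18553682 0.018     ]
 [0.46209461 0.06667828 0.018     ]]
cup [[0.40816761 0.28003753 0.05      ]]
tin [[0.6055227  0.01600148 0.05      ]]
bottle [[0.66958465 0.19979062 0.05      ]]
offcut [[ 0.37385191 -0.23146706  0.05      ]]
tape [[ 0.61614788 -0.30532748  0.05      ]]
[[407.14377054 163.85972696]
 [364.85837218 164.23071051]
 [222.71585793 252.96560455]]
```

```bash
cat >> h.py <<'E'
FM=(np.array([.5314,.2326]),-.0797); FJ=(np.array([.5013,-.2505]),-.2336)
def rot(yaw,roll=0,pitch=0):  # tool down at yaw, then turned about own x (roll) or y (pitch)
    return R.from_euler('xyz',[np.pi,0,yaw])*R.from_rotvec([roll,pitch,0])
def plan(wps,op,s=None,step=.05,ang=9.):
    s=s or state();p=s["position"];r=R.from_euler('xyz',s["tcp_rot"]);out=[]
    for P,Q,*st in wps:
        P=np.array(P);dv=(r.inv()*Q).as_rotvec(degrees=True)
        n=max(1,int(np.ceil(max(np.linalg.norm(P-p)/(st[0] if st else step),np.linalg.norm(dv)/ang)-.02)))
        for i in range(n):
            d=r.inv().apply((P-p)/n)*100
            out.append(" ".join(f"{v:.2f}" for v in [*d,*(dv/n)])+f" {op}")
            r=r*R.from_rotvec(dv/n,degrees=True)
            p=p+(P-p)/n if 0 else p+(P-p0)/n if 0 else p
            p=p+r.apply([0,0,0])
            p=p+(P-p)/n*0
            q=(P-s0)/n if 0 else None
        p,r=P,Q
    for i in range(0,len(out),5):print("; ".join(out[i:i+5]))
E
# clean plan()
python3 - <<'E'
t=open('h.py').read();i=t.index("            p=p+(P-p)/n if 0");j=t.index("        p,r=P,Q")
open('h.py','w').write(t[:i]+t[j:])
E
python3 - <<'E'
from h import *
k=w(FM,[0,.150,.088]);k[2]=.20
plan([(k,rot(1.491))],1)
C=cam("top");print(onz(C,[[237,163]],.2),onz(C,[[158,138]],.2))
E
```

```text
3.00 -3.73 0.19 -0.00 -0.00 -3.27 1; 3.21 -3.55 0.19 -0.00 -0.00 -3.27 1; 3.41 -3.36 0.19 -0.00 -0.00 -3.27 1; 3.59 -3.17 0.19 -0.00 -0.00 -3.27 1; 3.77 -2.96 0.19 -0.00 -0.00 -3.27 1
3.93 -2.74 0.19 -0.00 -0.00 -3.27 1; 4.08 -2.51 0.18 -0.00 -0.00 -3.27 1; 4.22 -2.27 0.18 -0.00 -0.00 -3.27 1; 4.34 -2.03 0.18 -0.00 -0.00 -3.27 1; 4.45 -1.78 0.18 -0.00 -0.00 -3.27 1
4.54 -1.52 0.18 -0.00 -0.00 -3.27 1; 4.62 -1.26 0.18 -0.00 -0.00 -3.27 1; 4.68 -0.99 0.18 -0.00 -0.00 -3.27 1; 4.73 -0.72 0.18 -0.00 -0.00 -3.27 1; 4.77 -0.45 0.18 -0.00 -0.00 -3.27 1
4.79 -0.18 0.18 -0.00 -0.00 -3.27 1; 4.79 0.09 0.18 -0.00 -0.00 -3.27 1; 4.77 0.37 0.18 -0.00 -0.00 -3.27 1; 4.75 0.64 0.18 -0.00 -0.00 -3.27 1; 4.70 0.91 0.18 -0.00 -0.00 -3.27 1
4.64 1.17 0.18 -0.00 -0.00 -3.27 1
[[0.65872231 0.18744683 0.2       ]] [[0.7218578  0.37714399 0.2       ]]
```

Call:
arm_command:
  moves: "3.0 -3.7 0.2 0 0 -3.3 1; 3.2 -3.5 0.2 0 0 -3.3 1; 3.4 -3.4 0.2 0 0 -3.3 1; 3.6 -3.2 0.2 0 0 -3.3 1; 3.8 -3.0 0.2 0 0 -3.3 1"

```text
time_s: 0.72
position: [0.2554, -0.3225, 0.2256]
tcp_rot: [-3.137, -0.002, 0.584]
ft_force: [1.5, 0.4, 1.3]
opening: 0.0882
```

Call:
arm_command:
  moves: "3.9 -2.7 0.2 0 0 -3.3 1; 4.1 -2.5 0.2 0 0 -3.3 1; 4.2 -2.3 0.2 0 0 -3.3 1; 4.3 -2.0 0.2 0 0 -3.3 1; 4.4 -1.8 0.2 0 0 -3.3 1"

```text
time_s: 1.35
position: [0.343, -0.0923, 0.2157]
tcp_rot: [-3.138, -0.004, 0.88]
ft_force: [1.4, -0.4, 0.7]
opening: 0.0882
```

Call:
arm_command:
  moves: "4.5 -1.5 0.2 0 0 -3.3 1; 4.6 -1.3 0.2 0 0 -3.3 1; 4.7 -1.0 0.2 0 0 -3.3 1; 4.7 -0.7 0.2 0 0 -3.3 1; 4.8 -0.4 0.2 0 0 -3.3 1"

```text
time_s: 1.98
position: [0.4291, 0.1394, 0.2064]
tcp_rot: [3.141, -0.005, 1.178]
ft_force: [0.8, -0.2, 0.4]
opening: 0.0883
```

Run:
```python
from h import *
s=state();print(s["position"],s["tcp_rot"])
k=w(FM,[0,.150,.088]);k[2]=.20
plan([(k,rot(1.491))],1)
```

```text
[0.42909096 0.13944459 0.20635983] [ 3.14139899 -0.00485096  1.17795118]
4.46 0.21 0.13 0.01 -0.05 -2.99 1; 4.45 0.44 0.12 0.01 -0.05 -2.99 1; 4.42 0.67 0.12 0.01 -0.05 -2.99 1; 4.38 0.90 0.12 0.01 -0.05 -2.99 1; 4.32 1.13 0.11 0.01 -0.05 -2.99 1
4.26 1.36 0.11 0.01 -0.05 -2.99 1
```

Call:
arm_command:
  moves: "4.5 0.2 0.1 0 0 -3 1; 4.5 0.4 0.1 0 0 -3 1; 4.4 0.7 0.1 0 0 -3 1; 4.4 0.9 0.1 0 0 -3 1; 4.3 1.1 0.1 0 0 -3 1"

```text
time_s: 2.6
position: [0.5236, 0.3509, 0.1998]
tcp_rot: [-3.14, -0.003, 1.451]
ft_force: [0.6, -0.4, 1.0]
opening: 0.0882
```

Call:
arm_command:
  moves: "4.6 1.5 0.1 0 0 -3 1; 0 0 0 0 0 0 1"

```text
time_s: 2.85
position: [0.544, 0.3982, 0.1963]
tcp_rot: [-3.138, -0.001, 1.508]
ft_force: [-0.1, 0.1, -0.6]
opening: 0.0883
```

Run:
```python
from h import *
s=state();print(s["position"],s["tcp_rot"])
im=get_image("wrist")[:,:,::-1];cv2.imwrite("pics/w1.png",im)
C=cam("wrist",s)
print("pred knob top",proj(C,[w(FM,[0,.150,.1]),w(FM,[0,-.03,.15])]))
g=im.max(2)<50
n,l,st,c=cv2.connectedComponentsWithStats(g.astype(np.uint8))
for i in range(1,n):
    if st[i,4]>150:print(st[i],c[i],onz(C,[c[i]],.1))
```

```text
[0.54401102 0.39820884 0.19633437] [-3.13802929e+00 -1.47513199e-03  1.50796953e+00]
pred knob top [[320.48322894 225.88581077]
 [316.73982271 448.0433904 ]]
[487  16  43  76 588] [501.60884354  55.75170068] [[0.67961356 0.50210677 0.1       ]]
[308 202  28  32 656] [321.88109756 217.91158537] [[0.54490622 0.38892768 0.1       ]]
[    0   244   640   156 26551] [195.0132575  347.00387933] [[0.41872769 0.26904355 0.1       ]]
[  406   244   234   131 15742] [538.33127938 309.43171135] [[0.73380389 0.29001031 0.1       ]]
```

View pics/w1.png

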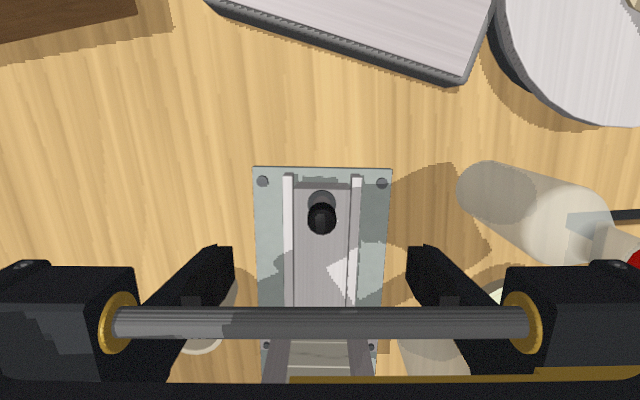

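The wrist picture shows the knob at (322,218), centred between the fingers and about 14 mm towards the tower from the TCP. Its position agrees with the top view, (0.544, 0.384). The magazine plate's rear corners are at (253,167) and (391,168).

Call:
arm_command:
  moves: "-1.4 0.1 3.1 0 0 1 1; 0 0 3.1 0 0 0 1; 0 0 3.1 0 0 0 1; 0 0 3.1 0 0 0 1; 0 0 0 0 0 0 1"
  newtons: 40

```text
time_s: 3.52
position: [0.5414, 0.3764, 0.0705]
tcp_rot: [-3.137, 0.002, 1.483]
ft_force: [-0.6, 0.1, 0.8]
opening: 0.0885
```

Call:
arm_command:
  moves: "0 0 0 0 0 0 -1; 0 0 0 0 0 0 -1; 0 0 0 0 0 0 -1; 0 0 0 0 0 0 -1; 0 0 0 0 0 0 -1"

```text
time_s: 4.15
position: [0.5442, 0.3768, 0.0767]
tcp_rot: [3.139, -0.002, 1.482]
ft_force: [-0.0, 0.5, 0.2]
opening: 0.0406
```

Run:
```python
from h import *
s=state();print(s["position"],s["tcp_rot"],s["opening"],s["ft_force"],s["q"])
s0=dict(position=np.array([0.54401102,0.39820884,0.19633437]),tcp_rot=np.array([-3.13802929,-1.47512929e-03,1.50796953]))
P=onz(cam("wrist",s0),[[253,167],[391,168]],.01);print(P,P.mean(0),w(FM,[0,.18,.01]))
plan([(s["position"]+[-.1*np.sin(.0797),-.1*np.cos(.0797),0],rot(1.491),.0125)],-1)
```

```text
[0.54422273 0.37675991 0.0767079 ] [ 3.13938671e+00 -1.94326426e-03  1.48177138e+00] 0.04058857306362689 [-0.03604348  0.54912264  0.15653415] [4.26321325e-01 5.38568421e-01 1.48366386e+00 6.71856899e-04
 1.11648331e+00 5.15054444e-01]
[[0.47370922 0.41986966 0.01      ]
 [0.62004615 0.40961483 0.01      ]] [0.54687769 0.41474224 0.01      ] [0.54573082 0.41202861 0.01      ]
-1.25 0.01 -0.00 0.02 -0.01 -0.07 -1; -1.25 0.01 -0.00 0.02 -0.01 -0.07 -1; -1.25 0.01 -0.00 0.02 -0.01 -0.07 -1; -1.25 0.01 -0.00 0.02 -0.01 -0.07 -1; -1.25 0.01 -0.00 0.02 -0.01 -0.07 -1
-1.25 0.00 -0.00 0.02 -0.01 -0.07 -1; -1.25 0.00 -0.00 0.02 -0.01 -0.07 -1; -1.25 0.00 -0.00 0.02 -0.01 -0.07 -1
```

Call:
arm_command:
  moves: "0 0 0 0 0 0 -1; 0 0 0 0 0 0 -1; 0 0 0 0 0 0 -1; 0 0 0 0 0 0 -1"

```text
time_s: 4.65
position: [0.5436, 0.3768, 0.0768]
tcp_rot: [3.141, -0.001, 1.482]
ft_force: [-0.8, -0.1, 0.9]
opening: 0.0235
```

Call:
arm_command:
  moves: "-1 0 0 0 0 0 -1; -1.2 0 0 0 0 0 -1; -1.2 0 0 0 0 0 -1; -1.2 0 0 0 0 0 -1; -1.2 0 0 0 0 0 -1"

```text
time_s: 5.28
position: [0.5399, 0.3306, 0.0766]
tcp_rot: [3.133, -0.027, 1.483]
ft_force: [1.3, 9.7, -2.7]
opening: 0.0235
```

Call:
arm_command:
  moves: "-1.2 0 0 0 1 0 -1; -1.2 0 0 0 0.5 0 -1; -1.2 0 0 0 0 0 -1; -1.2 0 0 0 0 0 -1; -1.2 0 0 0 0 0 -1"

```text
time_s: 5.9
position: [0.5357, 0.2785, 0.0762]
tcp_rot: [3.127, -0.072, 1.484]
ft_force: [0.6, 9.1, 2.1]
opening: 0.0232
```

Call:
arm_command:
  moves: "-0.6 0 0 0 -2 0 -1; -0.4 0 0 0 -2 0 -1; 0 0 0 0 0 0 -1"

```text
time_s: 6.28
position: [0.5356, 0.2769, 0.0765]
tcp_rot: [3.122, -0.018, 1.482]
ft_force: [1.4, -2.4, -1.1]
opening: 0.0231
```

Run:
```python
from h import *
s=state();print(s["position"],s["tcp_rot"],s["opening"],s["ft_force"])
im=get_image("top")[:,:,::-1];cv2.imwrite("pics/t2.png",cv2.resize(im[170:290,150:310],None,fx=4,fy=4))
```

```text
[0.53559304 0.27694813 0.07649068] [ 3.12193123 -0.01808524  1.4820303 ] 0.02305421016659332 [ 1.43549755 -2.41961939 -1.12767686]
```

View pics/t2.png

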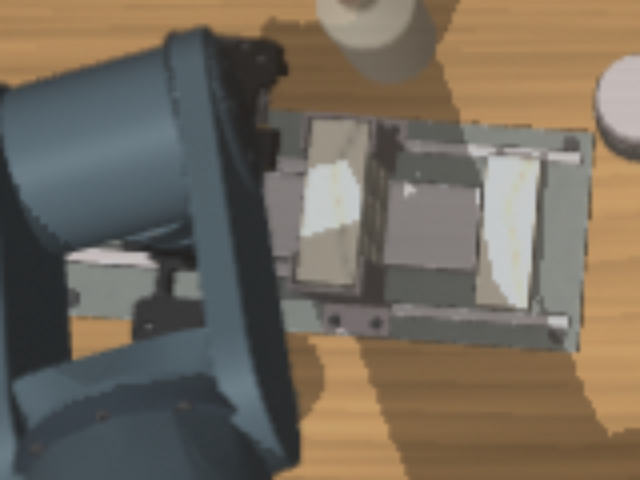

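Bar0 is fully out on the apron, its centre at crop (511,230), with the tongue behind it and the bystanders untouched. Next I draw the slide home.

Call:
arm_command:
  moves: "1.2 0 0 0 0 0 -1; 1.5 0 0 0 0 0 -1; 1.5 0 0 0 0 0 -1; 1.5 0 0 0 0 0 -1; 1.5 0 0 0 0 0 -1"

```text
time_s: 6.95
position: [0.5406, 0.3398, 0.0766]
tcp_rot: [3.13, -0.002, 1.478]
ft_force: [-3.7, -7.9, 4.8]
opening: 0.0236
```

Call:
arm_command:
  moves: "1.5 0 0 0 0 0 -1; 1.2 0 0 0 0 0 -1; 1 0 0 0 0 0 -1; 0.8 0 0 0 0 0 -1; 0.6 0 0 0 0 0 -1"

```text
time_s: 7.58
position: [0.5435, 0.3763, 0.0766]
tcp_rot: [3.14, 0.029, 1.477]
ft_force: [-8.3, -29.8, 16.2]
opening: 0.0231
```

Run:
```python
from h import *
C=cam("top");c=np.array([511,230])/4+[150,170]-.5;P=onz(C,[c],.046);print(P,w(FM,[0,-.1275,0]))
s=state();print(s["position"],s["tcp_rot"])
```

```text
[[0.52153225 0.10311457 0.046     ]] [0.521249   0.10550473 0.        ]
[0.54354392 0.37634324 0.076619  ] [3.14031213 0.02858681 1.47667625]
```

Call:
arm_command:
  moves: "-0.3 0 0 0 0 0 0; 0 0 0 0 0 0 0; 0 0 0 0 0 0 0; 0 0 0 0 0 0 0; 0 0 -2 0 0 0 0"

```text
time_s: 8.2
position: [0.5425, 0.3724, 0.0954]
tcp_rot: [-3.139, 0.031, 1.475]
ft_force: [-0.6, 0.1, 0.6]
opening: 0.0444
```

Run:
```python
from h import *
s=state();print(s["position"],s["tcp_rot"],s["opening"],s["ft_force"])
a=np.radians(25);q=rot(1.491,0,a)
p=s["position"].copy();p[2]=.2
plan([(p,rot(1.491)),(w(FM,[0,-.08,.2]),q),(w(FM,[0,-.08,.022]),q)],-1)
```

```text
[0.54246736 0.37237749 0.09535634] [-3.13929866  0.03063194  1.47472652] 0.04438648954945138 [-0.61821306  0.13819143  0.64434492]
-0.11 -0.01 -3.49 -0.05 0.58 -0.31 -1; -0.07 -0.01 -3.49 -0.05 0.58 -0.31 -1; -0.04 -0.00 -3.49 -0.05 0.58 -0.31 -1; -4.40 0.00 0.00 0.00 5.00 -0.00 -1; -4.39 0.00 -0.38 0.00 5.00 -0.00 -1
-4.34 0.00 -0.76 0.00 5.00 -0.00 -1; -4.25 0.00 -1.14 0.00 5.00 -0.00 -1; -4.14 0.00 -1.51 0.00 5.00 -0.00 -1; -1.88 -0.00 4.03 0.00 0.00 0.00 -1; -1.88 -0.00 4.03 0.00 0.00 0.00 -1
-1.88 -0.00 4.03 0.00 0.00 0.00 -1; -1.88 -0.00 4.03 0.00 0.00 0.00 -1
```

Call:
arm_command:
  moves: "-0.1 0 -3.5 0 0.6 -0.3 0; 0 0 -3.5 0 0.6 -0.3 -1; 0 0 -3.5 0 0.6 -0.3 -1; -4.4 0 0 0 5 0 -1; -4.4 0 -0.4 0 5 0 -1"

```text
time_s: 8.82
position: [0.5382, 0.2903, 0.2141]
tcp_rot: [3.13, -0.187, 1.502]
ft_force: [0.1, -0.9, -0.1]
opening: 0.0062
```

Call:
arm_command:
  moves: "-4.3 0 -0.8 0 5 0 -1; -4.2 0 -1.1 0 5 0 -1; -4.1 0 -1.5 0 5 0 -1; 0 0 0 0 0 0 -1"

```text
time_s: 9.32
position: [0.5314, 0.1533, 0.2207]
tcp_rot: [3.112, -0.458, 1.511]
ft_force: [-0.6, 0.3, -0.1]
opening: 0.0001
```

Run:
```python
from h import *
s=state();print(s["position"],s["tcp_rot"],s["opening"])
a=np.radians(25);q=rot(1.491,0,a)
plan([(w(FM,[0,-.08,.1]),q),(w(FM,[0,-.08,.022]),q)],-1)
```

```text
[0.53140374 0.15332822 0.22067749] [ 3.11227087 -0.4579241   1.51053217] 0.00010463796489614457
-1.80 -0.32 3.59 0.40 -0.42 0.33 -1; -1.78 -0.28 3.60 0.40 -0.42 0.33 -1; -1.75 -0.25 3.62 0.40 -0.42 0.33 -1; -1.65 -0.00 3.53 0.00 0.00 0.00 -1; -1.65 -0.00 3.53 0.00 0.00 0.00 -1
```

Call:
arm_command:
  moves: "-1.8 -0.3 3.6 0.4 -0.4 0.3 -1; -1.8 -0.3 3.6 0.4 -0.4 0.3 -1; -1.7 -0.2 3.6 0.4 -0.4 0.3 -1"

```text
time_s: 9.7
position: [0.5316, 0.154, 0.1056]
tcp_rot: [3.124, -0.434, 1.501]
ft_force: [1.1, 0.3, 0.2]
opening: 0.0002
```

Run:
```python
from h import *
s=state();print(s["position"],s["tcp_rot"],s["ft_force"])
a=np.radians(25);q=rot(1.491,0,a)
plan([(w(FM,[0,-.08,.022]),q,.04),(w(FM,[0,-.114,.022]),q,.01)],-1)
```

```text
[0.53157308 0.15397428 0.10560631] [ 3.12412767 -0.43425531  1.50092073] [1.05961109 0.28597349 0.16853053]
-1.22 -0.26 2.50 0.25 0.04 0.17 -1; -1.22 -0.24 2.50 0.25 0.04 0.17 -1; -1.22 -0.23 2.50 0.25 0.04 0.17 -1; -0.77 0.00 -0.36 0.00 0.00 0.00 -1; -0.77 0.00 -0.36 0.00 0.00 0.00 -1
-0.77 0.00 -0.36 0.00 0.00 0.00 -1; -0.77 0.00 -0.36 0.00 0.00 0.00 -1
```

Call:
arm_command:
  moves: "-1.3 -0.2 2.5 0.2 0 0.2 -1; -1.3 -0.2 2.5 0.2 0 0.2 -1; -1.2 -0.2 2.4 0.2 0 0.2 -1"

```text
time_s: 10.07
position: [0.5279, 0.1557, 0.0226]
tcp_rot: [3.135, -0.433, 1.499]
ft_force: [0.1, 0.3, -0.1]
opening: 0.0
```

Call:
arm_command:
  moves: "-0.8 0 -0.4 0 0 0 -1; -0.8 0 -0.4 0 0 0 -1; -0.8 0 -0.4 0 0 0 -1"

```text
time_s: 10.45
position: [0.5264, 0.1309, 0.0256]
tcp_rot: [3.134, -0.434, 1.505]
ft_force: [-0.1, 2.2, 1.0]
opening: 0.0009
```

Run:
```python
from h import *
s=state();print(s["position"],s["tcp_rot"],s["ft_force"],w(FM,[0,-.114,.022]))
a=np.radians(25);q=rot(1.491,0,a)
plan([(w(FM,[0,-.114,.022]),q,.01)],-1)
```

```text
[0.52644815 0.13087214 0.02560661] [ 3.13389357 -0.43366925  1.50469215] [-0.10046653  2.19310938  1.00703502] [0.52232382 0.11896188 0.022     ]
-0.63 -0.17 -0.09 0.06 0.07 0.36 -1; -0.63 -0.16 -0.09 0.06 0.07 0.36 -1
```

Call:
arm_command:
  moves: "-0.8 -0.2 -0.3 0 0 0.3 -1; -0.7 -0.2 -0.4 0 0 0.3 -1; 0 0 0 0 0 0 -1"

```text
time_s: 10.82
position: [0.5249, 0.1127, 0.0302]
tcp_rot: [3.129, -0.434, 1.496]
ft_force: [0.4, 1.7, -0.4]
opening: 0.0004
```

Call:
arm_command:
  moves: "2.0 0 -2 0 0 0 -1; 2.2 0 -4.5 0 0 0 -1; 2.2 0 -4.5 0 0 0 -1; 0 0 0 0 -5 9 0.2; 0 0 0 0 -5 9 0.2"

```text
time_s: 11.45
position: [0.5243, 0.1194, 0.1606]
tcp_rot: [-3.045, -0.236, 1.155]
ft_force: [-0.2, -0.2, 0.2]
opening: 0.0187
```

Run:
```python
from h import *
s=state();print(s["position"],s["tcp_rot"],s["ft_force"])
p=w(FM,[0,-.155,.16])
plan([(p,rot(-.08))],0.4,ang=10)
```

```text
[0.524288   0.11940303 0.16059386] [-3.04510673 -0.23553832  1.15523255] [-0.19924722 -0.22346337  0.20657316]
-0.49 0.14 -0.12 -1.64 -1.04 8.88 0.4; -0.46 0.21 -0.11 -1.64 -1.04 8.88 0.4; -0.42 0.29 -0.09 -1.64 -1.04 8.88 0.4; -0.38 0.35 -0.08 -1.64 -1.04 8.88 0.4; -0.32 0.41 -0.06 -1.64 -1.04 8.88 0.4
-0.25 0.45 -0.04 -1.64 -1.04 8.88 0.4; -0.18 0.49 -0.03 -1.64 -1.04 8.88 0.4; -0.10 0.51 -0.01 -1.64 -1.04 8.88 0.4
```

Call:
arm_command:
  moves: "-0.5 0.1 -0.1 -1.6 -1 8.9 0.4; -0.5 0.2 -0.1 -1.6 -1 8.9 0.4; -0.4 0.3 -0.1 -1.6 -1 8.9 0.4; -0.4 0.4 -0.1 -1.6 -1 8.9 0.4; -0.3 0.4 -0.1 -1.6 -1 8.9 0.4"

```text
time_s: 12.08
position: [0.521, 0.0893, 0.1616]
tcp_rot: [-3.076, -0.071, 0.353]
ft_force: [-0.2, 0.6, -0.9]
opening: 0.0618
```

Call:
arm_command:
  moves: "-0.3 0.5 0 -1.6 -1 8.9 0.4; -0.2 0.5 0 -1.6 -1 8.9 0.4; -0.1 0.5 0 -1.6 -1 8.9 0.4; 0 0 0 0 0 0 0.4"

```text
time_s: 12.58
position: [0.5178, 0.07, 0.1607]
tcp_rot: [3.134, -0.003, -0.129]
ft_force: [-0.2, 0.1, 0.4]
opening: 0.0613
```

Run:
```python
from h import *
s=state();print(s["position"],s["tcp_rot"],s["opening"])
im=get_image("wrist")[:,:,::-1]
C=cam("wrist",s)
q=proj(C,[w(FM,[x,y,.046]) for x,y in((.05,-.137),(.05,-.173),(-.05,-.173),(-.05,-.137))]);print(q)
cv2.imwrite("pics/w2.png",im)
```

```text
[0.51777831 0.06996216 0.16073001] [ 3.13364307e+00 -2.58448638e-03 -1.28558860e-01] 0.061265073698170136
[[283.60878238 143.05782425]
 [327.69312691 140.80615954]
 [332.35978409 253.05842612]
 [292.63807344 254.96280467]]
```

View pics/w2.png

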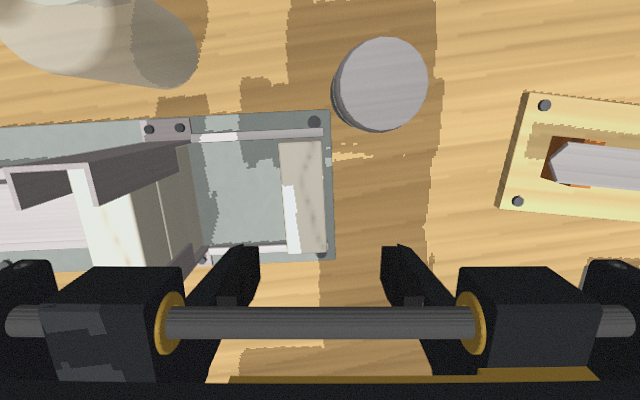

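The wrist view shows bar0 pushed on, its top corners about (279,143), (322,140), (327,252) and (286,254), clear of the tower. The tin's top is at (381,83).

Run:
```python
from h import *
s=state();C=cam("wrist",s)
b=onz(C,[(279,143),(322,140),(327,252),(286,254)],.046);print(b,b.mean(0),w(FM,[0,-.1535,0]));print("tin",onz(C,[(381,83)],.1))
p=onz(C,[(279,143),(322,140),(327,252),(286,254)],.046).mean(0);p[2]=.034
print(np.arctan2(*(b[0]-b[3])[1::-1]),np.arctan2(*(b[1]-b[2])[1::-1]))
plan([(p+[0,0,.04],rot(-.08)),(p,rot(-.08),.02)],.4)
```

```text
[[0.57069863 0.09597983 0.046     ]
 [0.56859232 0.06089718 0.046     ]
 [0.46935711 0.06886683 0.046     ]
 [0.47221187 0.10587681 0.046     ]] [0.52021498 0.08290516 0.046     ] [0.519179   0.07958726 0.        ]
tin [[0.60298081 0.02057165 0.1       ]]
-0.10015422473852009 -0.08013871195943827
0.04 -0.69 4.33 0.22 -0.07 -1.35 0.4; 0.06 -0.67 4.33 0.22 -0.07 -1.35 0.4; 0.00 -0.00 2.00 0.00 0.00 0.00 0.4; 0.00 -0.00 2.00 0.00 0.00 0.00 0.4
```

Call:
arm_command:
  moves: "0.1 -0.4 4.3 0.2 0 -1.4 0.5; 0.1 -0.4 4.3 0.2 0 -1.4 0.5; 0 0 0 0 0 0 0.5"

```text
time_s: 13.0
position: [0.522, 0.0766, 0.0741]
tcp_rot: [-3.141, -0.007, -0.069]
ft_force: [-0.4, -0.8, -0.0]
opening: 0.0661
```

Run:
```python
from h import *
s=state();print(s["position"],s["tcp_rot"],s["opening"],s["ft_force"])
plan([([.520,.076,.034],rot(-.08),.025)],.5)
```

```text
[0.52197477 0.07657975 0.07414011] [-3.14127433 -0.00651724 -0.06880659] 0.06611166617560194 [-0.43639776 -0.81258951 -0.03789979]
-0.11 0.04 2.01 -0.01 -0.19 0.32 0.5; -0.10 0.04 2.01 -0.01 -0.19 0.32 0.5
```

Call:
arm_command:
  moves: "-0.1 0 2 0 -0.2 0.3 0.5; -0.1 0 1.9 0 -0.2 0.3 0.5; 0 0 0 0 0 0 -0.3; 0 0 0 0 0 0 -0.3; 0 0 0 0 0 0 -0.3"
  newtons: 40

```text
time_s: 13.62
position: [0.5245, 0.0762, 0.0401]
tcp_rot: [-3.14, -0.008, -0.077]
ft_force: [-0.0, 2.3, 0.2]
opening: 0.0378
```

Call:
arm_command:
  moves: "0 0 0 0 0 0 -0.5; 0 0 0 0 0 0 -0.5; 0 0 0 0 0 0 -0.5"

```text
time_s: 14.0
position: [0.5243, 0.0761, 0.0403]
tcp_rot: [-3.141, -0.008, -0.076]
ft_force: [0.0, 0.5, -2.0]
opening: 0.0357
```

Call:
arm_command:
  moves: "0 0 0 0 0 0 -0.05; -0.4 0 0.1 0 0 0 -0.05; 0 0 0.4 0 0 0 -0.05; 0 0 0.3 0 0 0 -0.05; 0 0 0 0 0 0 -0.05"

```text
time_s: 14.62
position: [0.5208, 0.0762, 0.0325]
tcp_rot: [-3.141, -0.01, -0.076]
ft_force: [0.1, -0.5, 0.7]
opening: 0.042
```

Call:
arm_command:
  moves: "0 0 0 0 0 0 -0.4; 0 0 0 0 0 0 -0.5; 0 0 0 0 0 0 -0.5; 0 0 -0.5 0 0 0 -0.5; 0 0 -1.5 0 0 0 -0.5"

```text
time_s: 15.25
position: [0.5187, 0.0764, 0.0516]
tcp_rot: [-3.141, -0.005, -0.076]
ft_force: [0.4, 0.5, -5.0]
opening: 0.0355
```

Run:
```python
from h import *
s=state();print(s["position"],s["tcp_rot"],s["opening"],s["ft_force"],s["torque"])
p=s["position"].copy();p[2]=.2
plan([(p,rot(-.08)),(w(FJ,[-.03,.04,.24]),rot(1.337))],-.5)
```

```text
[0.51872813 0.07639454 0.0515771 ] [-3.14103066 -0.00496987 -0.0761942 ] 0.03546650630175623 [ 0.35249898  0.48721205 -4.96199341] [ 0.04106694  0.04663705 -0.04736437]
0.02 -0.00 -4.95 -0.01 -0.09 0.07 -0.5; 0.02 -0.00 -4.95 -0.01 -0.09 0.07 -0.5; 0.01 -0.00 -4.95 -0.01 -0.09 0.07 -0.5; -0.15 2.83 -0.40 -0.00 0.00 -8.12 -0.5; -0.55 2.78 -0.40 -0.00 0.00 -8.12 -0.5
-0.93 2.68 -0.40 -0.00 0.00 -8.12 -0.5; -1.30 2.52 -0.40 -0.00 0.00 -8.12 -0.5; -1.64 2.31 -0.40 -0.00 0.00 -8.12 -0.5; -1.95 2.05 -0.40 -0.00 0.00 -8.12 -0.5; -2.22 1.76 -0.40 -0.00 0.00 -8.12 -0.5
-2.45 1.43 -0.40 -0.00 0.00 -8.12 -0.5; -2.63 1.06 -0.40 -0.00 0.00 -8.12 -0.5; -2.75 0.68 -0.40 -0.00 0.00 -8.12 -0.5
```

Call:
arm_command:
  moves: "0 0 -5 0 0 0 -0.5; 0 0 -5 0 0 0 -0.5; 0 0 -5 0 0 0 -0.5; -0.2 2.8 -0.4 0 0 -8.1 -0.5; -0.6 2.8 -0.4 0 0 -8.1 -0.5"

```text
time_s: 15.88
position: [0.509, 0.0205, 0.2196]
tcp_rot: [3.139, -0.008, 0.218]
ft_force: [-1.0, -0.4, -3.0]
opening: 0.0358
```

Call:
arm_command:
  moves: "-0.9 2.7 -0.4 0 0 -8.1 -0.5; -1.3 2.5 -0.4 0 0 -8.1 -0.5; -1.6 2.3 -0.4 0 0 -8.1 -0.5; -1.9 2.1 -0.4 0 0 -8.1 -0.5; -2.2 1.8 -0.4 0 0 -8.1 -0.5"

```text
time_s: 16.5
position: [0.4933, -0.1238, 0.2453]
tcp_rot: [3.13, -0.005, 0.95]
ft_force: [-0.4, -1.0, -3.4]
opening: 0.0358
```

Call:
arm_command:
  moves: "-2.5 1.4 -0.4 0 0 -8.1 -0.5; -2.6 1.1 -0.4 0 0 -8.1 -0.5; -2.8 0.7 -0.4 0 0 -8.1 -0.5; 0 0 0 0 0 0 -0.5"

```text
time_s: 17.0
position: [0.4836, -0.2131, 0.2613]
tcp_rot: [3.127, 0.001, 1.387]
ft_force: [0.9, 0.5, -3.7]
opening: 0.0355
```

Run:
```python
from h import *
s=state();print(s["position"],s["tcp_rot"],s["opening"],s["ft_force"],s["q"])
C=cam("wrist",s)
print(proj(C,[w(FJ,[x,y,.012]) for x,y in((.055,.135),(.055,-.135),(-.055,-.135),(-.055,.135))]))
cv2.imwrite("pics/w3.png",get_image("wrist")[:,:,::-1])
```

```text
[ 0.48357548 -0.21306075  0.26133758] [3.12709222e+00 1.12897991e-03 1.38674142e+00] 0.035480947385040165 [ 0.88344849  0.54057117 -3.72968183] [-0.64309161  0.04662885  1.70848087  0.00552037  1.37298619 -0.46009324]
[[389.00413561  89.33898087]
 [367.96978766 289.9099682 ]
 [290.86046635 287.20507674]
 [296.15653262  84.29048061]]
```

View pics/w3.png

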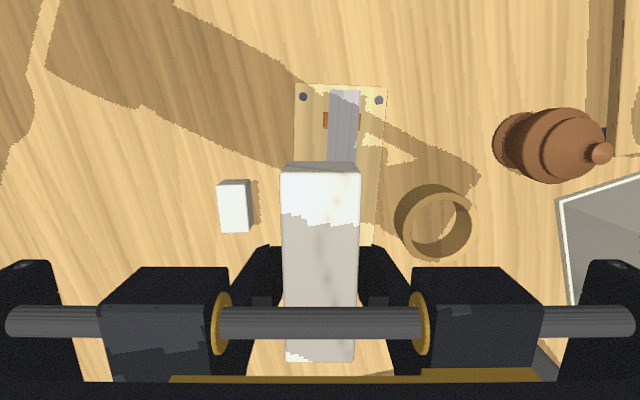

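The wrist picture shows bar0 held squarely, with the board corners at (295,84) and (387,88), 2 px from my prediction. The trough's open end spans (330–361, 90), so the jig pose is confirmed.

Run:
```python
from h import *
s=state();C=cam("wrist",s)
P=onz(C,[(330,90),(361,91)],.064)
c,t=FJ;Q=(P[:,:2]-c)@np.array([[np.cos(t),-np.sin(t)],[np.sin(t),np.cos(t)]]);print("trough end in jig frame",Q)
P=onz(C,[(295,84),(387,88)],.012);Q=(P[:,:2]-c)@np.array([[np.cos(t),-np.sin(t)],[np.sin(t),np.cos(t)]]);print("board",Q)
plan([(w(FJ,[-.0032,-.060,.16]),rot(1.337,-np.pi/4)),(w(FJ,[-.0032,-.060,.1]),rot(1.337,-np.pi/4))],-.5)
```

```text
trough end in jig frame [[-0.01738855  0.12866241]
 [ 0.01454351  0.12929949]]
board [[-0.05668189  0.13656774]
 [ 0.05207672  0.1376026 ]]
-1.89 0.34 2.03 -8.84 -0.22 0.53 -0.5; -1.88 0.04 2.06 -8.84 -0.22 0.53 -0.5; -1.87 -0.26 2.05 -8.84 -0.22 0.53 -0.5; -1.87 -0.56 2.00 -8.84 -0.22 0.53 -0.5; -1.87 -0.84 1.90 -8.84 -0.22 0.53 -0.5
0.00 -2.12 2.12 0.00 0.00 0.00 -0.5; 0.00 -2.12 2.12 0.00 0.00 0.00 -0.5
```

Call:
arm_command:
  moves: "-1.9 0.3 2 -8.8 -0.2 0.5 -0.5; -1.9 0 2 -8.8 -0.2 0.5 -0.5; -1.9 -0.3 2 -8.8 -0.2 0.5 -0.5; -1.9 -0.6 2 -8.8 -0.2 0.5 -0.5; -1.9 -0.8 1.9 -8.8 -0.2 0.5 -0.5"

```text
time_s: 17.68
position: [0.4888, -0.292, 0.1718]
tcp_rot: [2.41, -0.012, 1.36]
ft_force: [-0.2, 0.6, -4.0]
opening: 0.0352
```

```bash
cat >> h.py <<'E'
def jp(f=FJ,p=None):
    p=state()["position"] if p is None else p;c,t=f
    return np.r_[(np.asarray(p)[:2]-c)@np.array([[np.cos(t),-np.sin(t)],[np.sin(t),np.cos(t)]]),p[2]]
E
python3 - <<'E'
from h import *
s=state();print(jp(),s["tcp_rot"],s["q"],s["ft_force"],s["opening"])
r=R.from_euler('xyz',s["tcp_rot"]);print((rot(1.337,-np.pi/4).inv()*r).as_rotvec(degrees=True))
plan([(w(FJ,[-.004,-.060,.1]),rot(1.337,-np.pi/4))],-.5)
E
```

```text
[-0.0025679  -0.04323846  0.17176964] [ 2.41041684 -0.01229788  1.35968507] [-1.03809722 -0.06458263  2.19881751  0.90428935  0.6855191  -1.45266979] [-0.23801042  0.61973678 -3.95569559] 0.03524199101329498
[ 3.11453161  1.40551898 -0.45915992]
-0.88 -2.46 2.60 -1.56 -0.70 0.23 -0.5; -0.86 -2.52 2.55 -1.56 -0.70 0.23 -0.5
```

Call:
arm_command:
  moves: "-0.9 -2.4 2.4 -1.6 -0.7 0.2 -0.5; -0.9 -2.0 2.0 -1.6 -0.7 0.2 -0.5; 0 0 0 0 0 0 -0.5"

```text
time_s: 18.05
position: [0.4814, -0.3056, 0.107]
tcp_rot: [2.354, -0.005, 1.334]
ft_force: [0.4, 0.4, -3.4]
opening: 0.0361
```

Run:
```python
from h import *
s=state();print(jp(),s["q"],s["ft_force"],s["opening"])
r=R.from_euler('xyz',s["tcp_rot"]);print((rot(1.337,-np.pi/4).inv()*r).as_rotvec(degrees=True))
im=get_image("wrist")[:,:,::-1];cv2.imwrite("pics/w4.png",im)
plan([(w(FJ,[-.004,-.060,.083]),rot(1.337,-np.pi/4),.01)],-.5)
```

```text
[-0.00659422 -0.05818505  0.10702099] [-1.08807806  0.10030982  2.25040583  1.25445721  0.59843336 -1.8698827 ] [ 0.42236705  0.43954905 -3.44828792] 0.036117137254715936
[-0.12048376  0.09151113  0.30162527]
-0.05 -0.57 0.64 0.07 -0.02 -0.07 -0.5; -0.05 -0.57 0.64 0.07 -0.02 -0.07 -0.5; -0.05 -0.56 0.64 0.07 -0.02 -0.07 -0.5
```

View pics/w4.png

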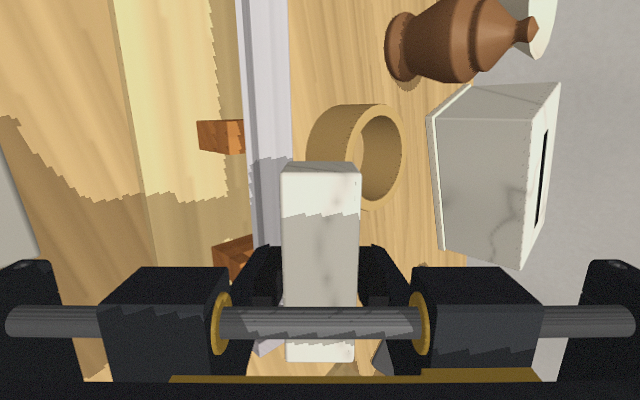

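The picture shows the bar over the trough, parallel to it. The far leg's top edge is near x = 290 at row 100, and the near edge is near 248. I'll compare these with the predicted lines.

Run:
```python
from h import *
s=state();C=cam("wrist",s)
for n,(x,z) in dict(fold=(0,.05),far=(.01414,.06414),faro=(.01626,.062),near=(-.01414,.06414),nearo=(-.01626,.062)).items():
    print(n,proj(C,[w(FJ,[x,y,z]) for y in(.06,.09,.12)]).round(1).tolist())
im=cv2.imread("pics/w4.png")
for r in(60,100,140):print(r,[ (c,im[r,c].tolist()) for c in range(234,300,3)])
```

```text
fold [[249.0, 26.2], [245.4, -37.3], [241.6, -106.4]]
far [[285.6, 25.9], [283.8, -37.7], [281.8, -106.9]]
faro [[286.1, 27.3], [284.3, -35.1], [282.4, -103.0]]
near [[240.3, 15.6], [235.8, -56.7], [231.1, -136.0]]
nearo [[234.1, 15.7], [229.3, -56.6], [224.3, -135.9]]
60 [(234, [104, 149, 175]), (237, [100, 145, 172]), (240, [213, 211, 213]), (243, [209, 210, 215]), (246, [143, 143, 149]), (249, [145, 144, 149]), (252, [156, 157, 160]), (255, [206, 208, 213]), (258, [206, 206, 212]), (261, [207, 210, 212]), (264, [207, 208, 212]), (267, [208, 209, 214]), (270, [206, 207, 212]), (273, [200, 203, 206]), (276, [205, 206, 210]), (279, [208, 208, 213]), (282, [206, 206, 214]), (285, [210, 211, 214]), (288, [207, 205, 209]), (291, [133, 188, 224]), (294, [133, 190, 224]), (297, [134, 190, 223])]
100 [(234, [110, 156, 180]), (237, [107, 149, 175]), (240, [99, 149, 172]), (243, [212, 212, 215]), (246, [207, 209, 213]), (249, [145, 144, 149]), (252, [144, 144, 148]), (255, [175, 179, 182]), (258, [206, 206, 210]), (261, [207, 209, 214]), (264, [207, 208, 214]), (267, [208, 209, 215]), (270, [208, 209, 214]), (273, [203, 204, 210]), (276, [201, 201, 206]), (279, [205, 207, 211]), (282, [207, 208, 214]), (285, [203, 206, 210]), (288, [209, 210, 214]), (291, [141, 185, 216]), (294, [129, 186, 221]), (297, [131, 187, 222])]
140 [(234, [78, 143, 207]), (237, [79, 144, 208]), (240, [51, 94, 150]), (243, [47, 95, 148]), (246, [207, 209, 212]), (249, [207, 209, 214]), (252, [147, 148, 153]), (255, [145, 146, 150]), (258, [194, 194, 198]), (261, [206, 208, 213]), (264, [208, 208, 214]), (267, [207, 209, 214]), (270, [209, 209, 214]), (273, [207, 208, 214]), (276, [199, 200, 205]), (279, [201, 202, 207]), (282, [203, 206, 209]), (285, [205, 207, 211]), (288, [207, 208, 212]), (291, [205, 204, 205]), (294, [125, 183, 217]), (297, [131, 189, 223])]
```

The trough lines match the prediction to about 1 px (0.5 mm). Lowering into the V.

Call:
arm_command:
  moves: "0 -0.5 0.7 0 0 0 -0.5; 0 -0.5 0.7 0 0 0 -0.5; 0 -0.4 0.5 0 0 0 -0.5; 0 0 0 0 0 0 -0.5"

```text
time_s: 18.6
position: [0.4895, -0.3079, 0.09]
tcp_rot: [2.346, 0.002, 1.339]
ft_force: [0.8, -0.9, -2.8]
opening: 0.0356
```

Run:
```python
from h import *
s=state();print(jp(),s["ft_force"],s["opening"])
r=R.from_euler('xyz',s["tcp_rot"]);print((rot(1.337,-np.pi/4).inv()*r).as_rotvec(degrees=True))
plan([(w(FJ,[-.0032,-.060,.0787]),rot(1.337,-np.pi/4),.01)],-.5)
```

```text
[ 0.00177144 -0.05853464  0.08998621] [ 0.7550498  -0.92673311 -2.82610816] 0.035621709633975186
[-0.57399176  0.01546216 -0.17747385]
-0.07 -0.58 0.22 0.29 -0.01 0.09 -0.5; -0.07 -0.58 0.22 0.29 -0.01 0.09 -0.5
```

Call:
arm_command:
  moves: "0 -0.5 0.0 0.3 0 0 -0.5; 0 -0.4 0.1 0.2 0 0 -0.5; 0 0 0 0 0 0 -0.5"

```text
time_s: 18.98
position: [0.484, -0.3068, 0.0834]
tcp_rot: [2.354, 0.003, 1.34]
ft_force: [0.5, 0.5, -3.9]
opening: 0.0353
```

Run:
```python
from h import *
s=state();print(jp(),s["ft_force"],s["opening"])
r=R.from_euler('xyz',s["tcp_rot"]);print((rot(1.337,-np.pi/4).inv()*r).as_rotvec(degrees=True))
plan([(w(FJ,[-.0032,-.060,.0787]),rot(1.337,-np.pi/4),.01)],-.5)
```

```text
[-0.00376345 -0.05873067  0.08338562] [ 0.52873675  0.49314748 -3.92656705] 0.0353088517334429
[-0.09770374 -0.01213667 -0.24086707]
-0.13 -0.29 0.37 0.10 0.01 0.24 -0.5
```

Call:
arm_command:
  moves: "0 -0.2 0.2 0 0 0.2 -0.5; 0 -0.1 0.1 0 0 0 -0.5; 0 -0.1 0.1 0 0 0 -0.5"

```text
time_s: 19.35
position: [0.4845, -0.3075, 0.079]
tcp_rot: [2.352, 0.001, 1.337]
ft_force: [-27.0, 10.7, 31.1]
opening: 0.0354
```

Run:
```python
from h import *
s=state();print(jp(),s["ft_force"],s["torque"],s["opening"])
```

```text
[-0.00312618 -0.05936221  0.07899055] [-27.04654388  10.71109387  31.14618507] [0.64407469 0.06671507 0.54860769] 0.035422644024785586
```

Call:
arm_command:
  moves: "-0.2 0 -0.1 0 0 0 -0.5; -0.4 0 0 0 0 0 -0.5; -0.4 0 0 0 0 0 -0.5"

```text
time_s: 19.73
position: [0.483, -0.3099, 0.0791]
tcp_rot: [2.35, -0.008, 1.351]
ft_force: [0.9, 14.6, 6.1]
opening: 0.0355
```

Run:
```python
from h import *
s=state();print(jp(),s["ft_force"],s["torque"],s["opening"])
```

```text
[-0.00405748 -0.06204389  0.07911795] [ 0.8607881  14.58472316  6.0654254 ] [ 1.14272147 -0.50142358  1.79832414] 0.03550730760782121
```

Call:
arm_command:
  moves: "0.1 0 0 0 0 0.7 -0.5; 0 0 0 0 0 0 -0.1; 0 0 0 0 0 0 -0.05; 0 0 0 0 0 0 -0.05; 0 0 -1 0 0 0 -0.05"

```text
time_s: 20.35
position: [0.477, -0.3092, 0.0875]
tcp_rot: [2.347, -0.015, 1.341]
ft_force: [0.0, 0.7, -0.1]
opening: 0.0415
```

Run:
```python
from h import *
s=state();print(jp(),s["ft_force"],s["opening"])
```

```text
[-0.01001693 -0.06269331  0.08753622] [ 0.03644669  0.73858893 -0.05434497] 0.04151330948748234
```

Call:
arm_command:
  moves: "0 0 -3 0 0 0 0; 1 0.5 -4 0 0 0 0.5; 2 1.5 -4 0 0 0 1; 2 2 -3 5 0 0 1; 2 2 -2 8 0 0 1"

```text
time_s: 20.98
position: [0.4189, -0.2303, 0.2358]
tcp_rot: [2.552, -0.023, 1.338]
ft_force: [0.5, -0.6, 0.1]
opening: 0.0824
```

Run:
```python
from h import *
s=state();print(jp(),s["position"],s["tcp_rot"])
im=get_image("wrist")[:,:,::-1];im2=get_image("top")[:,:,::-1]
cv2.imwrite("pics/w5.png",np.vstack([im[100:400],cv2.resize(im2[200:270,350:478],(640,350))])[:600])
C=cam("wrist",s);print(proj(C,[w(FJ,[0,y,.1015]) for y in(-.112,-.117,-.017)]).round(1))
plan([([.5435,.3768,.20],rot(1.491))],1)
```

```text
[-0.08488201  0.00057872  0.2358122 ] [ 0.4188574  -0.23028841  0.2358122 ] [ 2.55214182 -0.02347384  1.33828666]
[[317.  292.2]
 [317.1 296.3]
 [315.6 208.7]]
4.76 -0.34 0.25 2.63 0.11 -0.65 1; 4.76 -0.27 0.27 2.63 0.11 -0.65 1; 4.77 -0.21 0.29 2.63 0.11 -0.65 1; 4.77 -0.14 0.31 2.63 0.11 -0.65 1; 4.77 -0.07 0.32 2.63 0.11 -0.65 1
4.77 -0.00 0.33 2.63 0.11 -0.65 1; 4.77 0.07 0.34 2.63 0.11 -0.65 1; 4.76 0.14 0.35 2.63 0.11 -0.65 1; 4.76 0.21 0.35 2.63 0.11 -0.65 1; 4.76 0.28 0.35 2.63 0.11 -0.65 1
4.75 0.35 0.34 2.63 0.11 -0.65 1; 4.75 0.42 0.33 2.63 0.11 -0.65 1; 4.74 0.49 0.32 2.63 0.11 -0.65 1
```

View pics/w5.png

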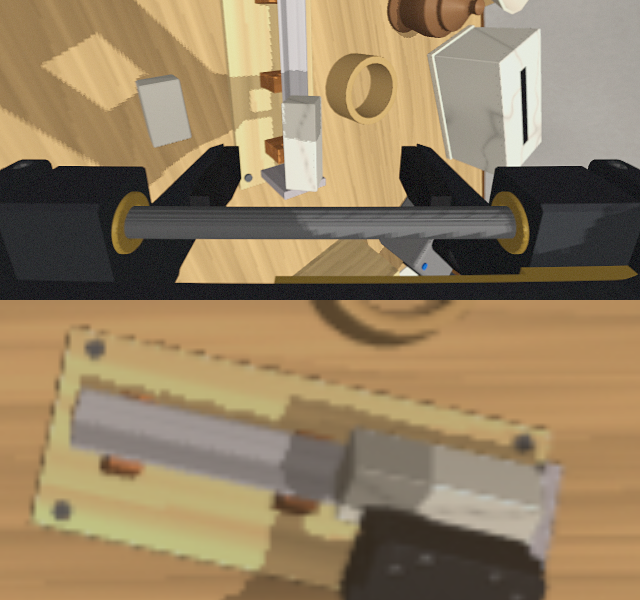

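Bar0 lies corner-down in the V, flush at the stop: its ridge runs from (350,430) to (545,470) in the lower crop. The offcut and tape have not moved. Going back to the knob for bar1.

Call:
arm_command:
  moves: "4.8 -0.3 0.2 2.6 0.1 -0.7 1; 4.8 -0.3 0.2 2.6 0.1 -0.7 1; 4.8 -0.2 0.2 2.6 0.1 -0.7 1; 4.8 -0.1 0.3 2.6 0.1 -0.7 1; 4.8 0 0.3 2.6 0.1 -0.7 1"

```text
time_s: 21.7
position: [0.4663, 0.0058, 0.2237]
tcp_rot: [2.777, 0.004, 1.395]
ft_force: [1.3, -0.7, -0.8]
opening: 0.088
```

Call:
arm_command:
  moves: "4.8 0 0.3 2.6 0.1 -0.7 1; 4.8 0.1 0.3 2.6 0.1 -0.7 1; 4.8 0.1 0.3 2.6 0.1 -0.7 1; 4.8 0.2 0.3 2.6 0.1 -0.7 1; 4.8 0.3 0.3 2.6 0.1 -0.7 1"

```text
time_s: 22.32
position: [0.5086, 0.2473, 0.2026]
tcp_rot: [3.022, 0.011, 1.462]
ft_force: [1.2, -0.7, 1.0]
opening: 0.088
```

Run:
```python
from h import *
s=state();print(s["position"],s["tcp_rot"])
plan([([.5435,.380,.20],rot(1.491)),([.5435,.380,.073],rot(1.491),.04)],1)
```

```text
[0.50855992 0.24731437 0.20259268] [3.02156858 0.01062672 1.46207934]
4.52 0.67 0.12 2.29 0.24 -0.54 1; 4.52 0.72 0.11 2.29 0.24 -0.54 1; 4.51 0.76 0.10 2.29 0.24 -0.54 1; 0.00 -0.00 3.17 0.00 0.00 0.00 1; 0.00 -0.00 3.17 0.00 0.00 0.00 1
0.00 -0.00 3.17 0.00 0.00 0.00 1; 0.00 -0.00 3.17 0.00 0.00 0.00 1
```

Call:
arm_command:
  moves: "4.5 0.7 0.1 2.3 0.2 -0.5 1; 4.5 0.7 0.1 2.3 0.2 -0.5 1; 4.2 0.8 0.1 2.3 0.2 -0.5 0.5; 0 0 1 0 0 0 0.3; 0 0 0 0 0 0 0.2"

```text
time_s: 22.95
position: [0.5407, 0.3779, 0.1811]
tcp_rot: [-3.122, 0.003, 1.495]
ft_force: [-1.1, -0.5, -0.7]
opening: 0.0601
```

Run:
```python
from h import *
s=state();print(s["position"],s["tcp_rot"],s["opening"])
plan([([.5435,.380,.073],rot(1.491),.04)],.2)
```

```text
[0.54066993 0.37785453 0.18105642] [-3.12167742e+00  2.86726635e-03  1.49510426e+00] 0.060072688432672994
0.09 0.16 3.60 -0.38 0.06 0.08 0.2; 0.09 0.14 3.60 -0.38 0.06 0.08 0.2; 0.08 0.11 3.60 -0.38 0.06 0.08 0.2
```

Call:
arm_command:
  moves: "0.1 0.2 3.6 -0.4 0 0 0.2; 0.1 0.1 3.6 -0.4 0 0 0.2; 0.1 0.1 3.4 -0.4 0 0 0; 0 0 0.2 0 0 0 -0.5; 0 0 0.2 0 0 0 -1"

```text
time_s: 23.58
position: [0.5434, 0.3736, 0.0711]
tcp_rot: [3.139, 0.002, 1.491]
ft_force: [0.6, 0.0, 0.4]
opening: 0.0263
```

Call:
arm_command:
  moves: "0 0 0 0 0 0 -1; 0 0 0 0 0 0 -1; 0 0 0 0 0 0 -1"

```text
time_s: 23.95
position: [0.5433, 0.3728, 0.071]
tcp_rot: [3.139, 0.002, 1.49]
ft_force: [3.7, 1.1, -9.0]
opening: 0.0211
```

Call:
arm_command:
  moves: "0 0 0 0 0 0 -0.1; 0 0 -0.2 0 0 0 -0.1; 0.9 0 0 0 0 0 -0.1; 0 0 0 0 0 0 -1; 0 0 0 0 0 0 -1"

```text
time_s: 24.58
position: [0.5443, 0.3843, 0.0777]
tcp_rot: [3.138, -0.001, 1.491]
ft_force: [-6.5, -1.4, 0.4]
opening: 0.0238
```

Call:
arm_command:
  moves: "0 0 0 0 0 0 -1; 0 0 0 0 0 0 -1; 0 0 0 0 0 0 -1"

```text
time_s: 24.95
position: [0.5443, 0.3843, 0.0778]
tcp_rot: [3.138, -0.0, 1.492]
ft_force: [-0.9, 1.3, 0.9]
opening: 0.0239
```

Call:
arm_command:
  moves: "-1 0 0 0 0 0 -1; -1.2 0 0 0 0 0 -1; -1.2 0 0 0 0 0 -1; -1.2 0 0 0 0 0 -1; -1.2 0 0 0 -0.5 0 -1"

```text
time_s: 25.58
position: [0.5406, 0.3387, 0.0777]
tcp_rot: [3.131, -0.017, 1.493]
ft_force: [0.9, 7.2, -1.2]
opening: 0.0241
```

Call:
arm_command:
  moves: "-1.2 0 0 0 -1 0 -1; -1.2 0 0 0 -0.5 0 -1; -1.2 0 0 0 0 0 -1; -1.2 0 0 0 -0.5 0 -1; -1.2 0 0 0 0 0 -1"

```text
time_s: 26.2
position: [0.5363, 0.285, 0.0778]
tcp_rot: [3.128, 0.003, 1.492]
ft_force: [2.2, 7.7, -3.4]
opening: 0.0241
```

Call:
arm_command:
  moves: "-0.7 0 0 0 0 0 -1; -0.4 0 0 0 0 0 -1; 0 0 0 0 0 0 -1"

```text
time_s: 26.58
position: [0.5363, 0.2851, 0.0778]
tcp_rot: [3.123, -0.02, 1.489]
ft_force: [1.4, -1.3, 1.0]
opening: 0.0242
```

Fully forward, with 99 mm of travel. Drawing home.

Call:
arm_command:
  moves: "1.2 0 0 0 0 0 -1; 1.5 0 0 0 0 0 -1; 1.5 0 0 0 0 0 -1; 1.5 0 0 0 0 0 -1; 1.5 0 0 0 0 0 -1"

```text
time_s: 27.2
position: [0.5415, 0.3496, 0.0778]
tcp_rot: [3.129, -0.004, 1.485]
ft_force: [-2.7, -6.6, 4.1]
opening: 0.024
```

Call:
arm_command:
  moves: "1.5 0 0 0 0 0 -1; 1.2 0 0 0 0 0 -1; 1 0 0 0 0 0 -1; 0.8 0 0 0 0 0 -1; 0.6 0 0 0 0 0 -1"

```text
time_s: 27.82
position: [0.5443, 0.3845, 0.0777]
tcp_rot: [3.139, 0.032, 1.484]
ft_force: [-8.3, -25.9, 14.4]
opening: 0.0239
```

Call:
arm_command:
  moves: "-0.3 0 0 0 0 0 0; 0 0 0 0 0 0 0; 0 0 0 0 0 0 0; 0 0 0 0 0 0 0; 0 0 -2 0 0 0 0"

```text
time_s: 28.45
position: [0.5436, 0.3823, 0.0968]
tcp_rot: [3.141, 0.032, 1.484]
ft_force: [0.7, -0.2, 0.3]
opening: 0.0443
```

Run:
```python
from h import *
s=state();print(s["position"],s["tcp_rot"],s["opening"],s["ft_force"])
a=np.radians(25);q=rot(1.491,0,a)
p=s["position"].copy();p[2]=.2
plan([(p,rot(1.491)),(w(FM,[0,-.08,.2]),q)],-1)
```

```text
[0.54356884 0.3822819  0.09676605] [3.14087129 0.03212744 1.48357989] 0.04431795298035894 [ 0.68720679 -0.22924557  0.29306386]
-0.11 0.00 -3.44 0.01 0.61 -0.14 -1; -0.07 0.00 -3.44 0.01 0.61 -0.14 -1; -0.04 0.00 -3.44 0.01 0.61 -0.14 -1; -4.60 -0.00 -0.00 0.00 5.00 -0.00 -1; -4.59 -0.00 -0.40 0.00 5.00 -0.00 -1
-4.53 -0.00 -0.80 0.00 5.00 -0.00 -1; -4.45 -0.00 -1.19 0.00 5.00 -0.00 -1; -4.33 -0.00 -1.57 0.00 5.00 -0.00 -1
```

Call:
arm_command:
  moves: "-0.1 0 -3.5 0 0.6 -0.1 0; 0 0 -3.5 0 0.6 0 -1; 0 0 -3.5 0 0.6 0 -1; -4.6 0 0 0 5 0 -1; -4.6 0 -0.4 0 5 0 -1"

```text
time_s: 29.08
position: [0.5382, 0.2966, 0.2155]
tcp_rot: [3.127, -0.186, 1.498]
ft_force: [1.8, -1.0, -0.2]
opening: 0.0063
```

Call:
arm_command:
  moves: "-4.5 0 -0.8 0 5 0 -1; -4.4 0 -1.2 0 5 0 -1; -4.3 0 -1.6 0 5 0 -1; 0 0 0 0 0 0 -1"

```text
time_s: 29.58
position: [0.5302, 0.153, 0.2225]
tcp_rot: [3.108, -0.457, 1.507]
ft_force: [-0.4, 0.6, 0.0]
opening: 0.0004
```

Run:
```python
from h import *
s=state();print(s["position"],s["tcp_rot"],s["opening"])
im=get_image("top")[:,:,::-1]
cv2.imwrite("pics/t3.png",cv2.resize(im[185:265,155:305],None,fx=5,fy=5,interpolation=cv2.INTER_CUBIC))
a=np.radians(25);q=rot(1.491,0,a)
plan([(w(FM,[0,-.08,.1]),q),(w(FM,[0,-.08,.022]),q)],-1)
```

```text
[0.53018951 0.15297086 0.22251714] [ 3.10803787 -0.45693251  1.50660065] 0.0003914209324162844
-1.88 -0.30 3.64 0.51 -0.40 0.31 -1; -1.86 -0.25 3.65 0.51 -0.40 0.31 -1; -1.83 -0.21 3.67 0.51 -0.40 0.31 -1; -1.65 -0.00 3.53 0.00 0.00 0.00 -1; -1.65 -0.00 3.53 0.00 0.00 0.00 -1
```

View pics/t3.png

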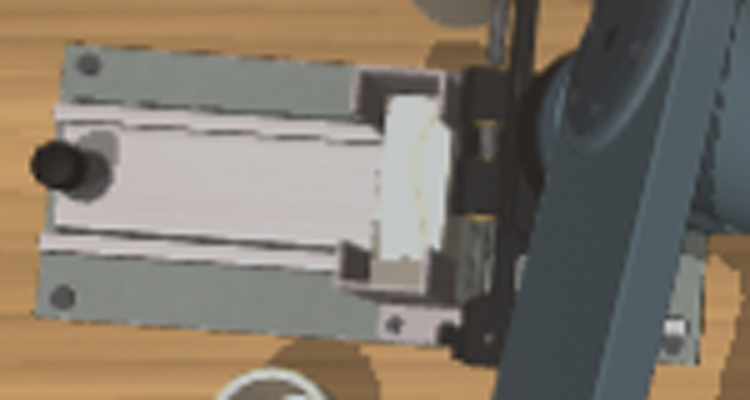

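The knob is back at (55,165), its starting pixel, so the slide is home. The remaining stack has dropped in the tower. Now the same push on bar1.

Call:
arm_command:
  moves: "-1.9 -0.3 3.6 0.5 -0.4 0.3 -1; -1.9 -0.2 3.6 0.5 -0.4 0.3 -1; -1.8 -0.2 3.6 0.5 -0.4 0.3 -1; -1.3 -0.1 2.5 0 0 0 -1; -1.3 -0.1 2.5 0 0 0 -1"

```text
time_s: 30.25
position: [0.5299, 0.1568, 0.049]
tcp_rot: [3.123, -0.432, 1.512]
ft_force: [-0.2, 0.1, 0.1]
opening: 0.0002
```

Run:
```python
from h import *
s=state();print(s["position"],s["tcp_rot"],s["ft_force"])
a=np.radians(25);q=rot(1.491,0,a)
plan([(w(FM,[0,-.08,.022]),q,.04),(w(FM,[0,-.118,.024]),q,.01)],-1)
```

```text
[0.52985227 0.15678854 0.04900539] [ 3.12309609 -0.43216484  1.51195522] [-0.1821658   0.08834081  0.09356506]
-1.51 -0.50 2.27 0.55 0.23 1.09 -1; -0.84 0.00 -0.45 0.00 0.00 0.00 -1; -0.84 0.00 -0.45 0.00 0.00 0.00 -1; -0.84 0.00 -0.45 0.00 0.00 0.00 -1; -0.84 0.00 -0.45 0.00 0.00 0.00 -1
```

Call:
arm_command:
  moves: "-1.4 -0.5 2.3 0.5 0.2 1 -1; -0.8 0 -0.3 0 0 0 -1; -0.8 0 -0.3 0 0 0 -1; -0.8 0 -0.3 0 0 0 -1; -0.8 0 -0.3 0 0 0 -1"

```text
time_s: 30.88
position: [0.5228, 0.1261, 0.0226]
tcp_rot: [3.139, -0.439, 1.506]
ft_force: [-3.7, 7.4, 4.0]
opening: 0.0001
```

Run:
```python
from h import *
s=state();print(s["position"],s["tcp_rot"],s["ft_force"])
```

```text
[0.52278705 0.12611199 0.02261722] [ 3.1387647  -0.43882341  1.50595057] [-3.7416178   7.40689882  4.02690303]
```

Call:
arm_command:
  moves: "-0.7 0 -0.4 0 0 0.4 -1; -0.6 0 -0.3 0 0 0.4 -1; 0 0 0 0 0 0 -1"

```text
time_s: 31.25
position: [0.523, 0.1135, 0.0295]
tcp_rot: [-3.141, -0.447, 1.494]
ft_force: [0.8, 1.9, 0.1]
opening: 0.0003
```

Call:
arm_command:
  moves: "2.0 0 -2 0 0 0 -1; 2.2 0 -4.5 0 0 0 -1; 2.2 0 -4.5 0 0 0 -1; 0 0 0 0 -5 9 0.2; 0 0 0 0 -5 9 0.2"

```text
time_s: 31.88
position: [0.527, 0.1186, 0.165]
tcp_rot: [-3.039, -0.246, 1.159]
ft_force: [0.4, 0.6, 0.3]
opening: 0.0184
```

Run:
```python
from h import *
s=state();print(s["position"],s["tcp_rot"],s["ft_force"])
p=w(FM,[0,-.155,.16])
plan([(p,rot(-.08))],0.4,ang=10)
```

```text
[0.52703557 0.11860619 0.1649932 ] [-3.03891174 -0.24603531  1.15919138] [0.36546442 0.58856735 0.29350389]
-0.50 0.10 -0.07 -1.73 -1.08 8.91 0.4; -0.48 0.18 -0.06 -1.73 -1.08 8.91 0.4; -0.45 0.26 -0.04 -1.73 -1.08 8.91 0.4; -0.40 0.33 -0.03 -1.73 -1.08 8.91 0.4; -0.35 0.38 -0.01 -1.73 -1.08 8.91 0.4
-0.29 0.43 0.01 -1.73 -1.08 8.91 0.4; -0.22 0.47 0.03 -1.73 -1.08 8.91 0.4; -0.14 0.50 0.05 -1.73 -1.08 8.91 0.4
```

Call:
arm_command:
  moves: "-0.5 0.1 -0.1 -1.7 -1 8.9 0.4; -0.5 0.2 0 -1.7 -1 8.9 0.4; -0.4 0.3 0 -1.7 -1 8.9 0.4; -0.4 0.3 0 -1.7 -1 8.9 0.4; -0.3 0.4 0 -1.7 -1 8.9 0.4"

```text
time_s: 32.5
position: [0.527, 0.09, 0.1674]
tcp_rot: [-3.076, -0.087, 0.358]
ft_force: [-0.4, -0.2, 0.3]
opening: 0.0618
```

Call:
arm_command:
  moves: "-0.3 0.4 0 -1.7 -1 8.9 0.4; -0.2 0.5 0 -1.7 -1 8.9 0.5; -0.1 0.5 0 -1.7 -1 8.5 0.5; 0 0 0 0 0 0 0.5"

```text
time_s: 33.0
position: [0.5261, 0.0717, 0.1705]
tcp_rot: [3.136, -0.026, -0.116]
ft_force: [-0.6, 0.3, -0.7]
opening: 0.0657
```

Run:
```python
from h import *
s=state();print(s["position"],s["tcp_rot"],s["opening"])
im=get_image("wrist")[:,:,::-1];cv2.imwrite("pics/w6.png",im)
C=cam("wrist",s)
print(proj(C,[w(FM,[x,y,.046]) for x,y in((.05,-.1355),(.05,-.1715),(-.05,-.1715),(-.05,-.1355))]).round())
```

```text
[0.52614743 0.07167254 0.17049339] [ 3.13616738 -0.02569415 -0.11636647] 0.06566910230420392
[[288. 155.]
 [330. 153.]
 [333. 260.]
 [295. 261.]]
```

View pics/w6.png

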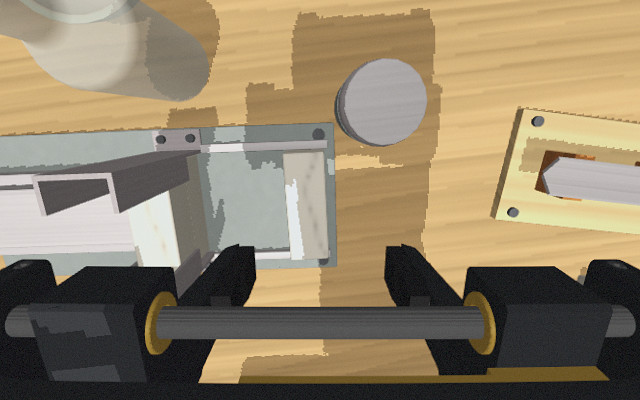

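Bar1 sits just like bar0 did, with corners at (284,155), (324,152), (329,259) and (291,260). I'll use the same grasp.

Run:
```python
from h import *
plan([([.520,.076,.07],rot(-.08))],.5)
```

```text
-0.46 -0.20 5.01 0.16 -0.73 -1.00 0.5; -0.39 -0.19 5.02 0.16 -0.73 -1.00 0.5
```

Call:
arm_command:
  moves: "-0.5 -0.2 5 0.2 -0.7 -1 0.5; -0.4 -0.2 5 0.2 -0.7 -1 0.5; 0 0 0 0 0 0 0.5"

```text
time_s: 33.42
position: [0.5218, 0.0754, 0.0709]
tcp_rot: [-3.139, -0.008, -0.071]
ft_force: [-0.5, 0.2, -0.2]
opening: 0.0662
```

Run:
```python
from h import *
s=state();print(s["position"],s["tcp_rot"],s["opening"])
plan([([.520,.076,.034],rot(-.08),.025)],.5)
```

```text
[0.52181645 0.07542325 0.07091332] [-3.13887501 -0.00775215 -0.07125514] 0.0662135561270878
-0.11 -0.02 1.84 -0.08 -0.22 0.25 0.5; -0.10 -0.02 1.85 -0.08 -0.22 0.25 0.5
```

Call:
arm_command:
  moves: "-0.1 0 1.8 -0.1 -0.2 0.2 0.5; -0.2 0 1.9 -0.1 -0.2 0.2 0.5; -0.1 0 0.3 0 0 0 0.2; 0 0 0.2 0 0 0 0; 0 0 0 0 0 0 0"

```text
time_s: 34.05
position: [0.5223, 0.0757, 0.0317]
tcp_rot: [3.142, -0.01, -0.077]
ft_force: [0.7, 1.1, -1.0]
opening: 0.044
```

Call:
arm_command:
  moves: "-0.2 0 -0.1 0 -0.4 0 -0.05; 0 0 0 0 0 0 -0.4; 0 0 0 0 0 0 -0.5; 0 0 0 0 0 0 -0.5; 0 0 0 0 0 0 -0.5"

```text
time_s: 34.67
position: [0.5206, 0.0758, 0.0335]
tcp_rot: [3.141, -0.004, -0.077]
ft_force: [-0.6, 0.7, -1.4]
opening: 0.0359
```

Call:
arm_command:
  moves: "0 0 -0.5 0 0 0 -0.5; 0 0 -1.5 0 0 0 -0.5; 0 0 -4 0 0 0 -0.5; 0 0 -5 0 0 0 -0.5; 0 0 -4 0 0 0 -0.5"

```text
time_s: 35.3
position: [0.5165, 0.0756, 0.186]
tcp_rot: [3.141, 0.006, -0.077]
ft_force: [1.0, -0.1, -4.5]
opening: 0.0355
```

Run:
```python
from h import *
s=state();print(s["position"],s["tcp_rot"],s["opening"],s["ft_force"])
plan([(w(FJ,[-.03,.09,.24]),rot(1.337)),(w(FJ,[-.0032,.05,.13]),rot(1.337,-np.pi/4))],-.5)
```

```text
[0.51649426 0.07561592 0.1860201 ] [ 3.14053659  0.00620624 -0.07716113] 0.03552905283261408 [ 1.04834877 -0.120312   -4.47658145]
-0.07 2.59 -0.60 -0.02 0.04 -9.00 -0.5; -0.47 2.54 -0.60 -0.02 0.04 -9.00 -0.5; -0.86 2.44 -0.60 -0.02 0.04 -9.00 -0.5; -1.23 2.28 -0.60 -0.02 0.04 -9.00 -0.5; -1.57 2.05 -0.60 -0.02 0.04 -9.00 -0.5
-1.87 1.78 -0.60 -0.02 0.04 -9.00 -0.5; -2.13 1.47 -0.60 -0.02 0.04 -9.00 -0.5; -2.33 1.12 -0.60 -0.02 0.04 -9.00 -0.5; -2.48 0.74 -0.60 -0.02 0.04 -9.00 -0.5; -0.80 0.54 2.20 -9.00 -0.00 0.00 -0.5
-0.80 0.19 2.26 -9.00 -0.00 0.00 -0.5; -0.80 -0.17 2.26 -9.00 -0.00 0.00 -0.5; -0.80 -0.52 2.20 -9.00 -0.00 0.00 -0.5; -0.80 -0.86 2.09 -9.00 -0.00 0.00 -0.5
```

Call:
arm_command:
  moves: "-0.1 2.6 -0.6 0 0 -9 -0.5; -0.5 2.5 -0.6 0 0 -9 -0.5; -0.9 2.4 -0.6 0 0 -9 -0.5; -1.2 2.3 -0.6 0 0 -9 -0.5; -1.6 2.1 -0.6 0 0 -9 -0.5"

```text
time_s: 35.92
position: [0.505, -0.0553, 0.2268]
tcp_rot: [3.136, -0.002, 0.737]
ft_force: [0.5, 0.2, -3.9]
opening: 0.0359
```

Call:
arm_command:
  moves: "-1.9 1.8 -0.6 0 0 -9 -0.5; -2.1 1.5 -0.6 0 0 -9 -0.5; -2.3 1.1 -0.6 0 0 -9 -0.5; -2.5 0.7 -0.6 0 0 -9 -0.5; 0 0 0 0 0 0 -0.5"

```text
time_s: 36.55
position: [0.4961, -0.1632, 0.257]
tcp_rot: [3.132, 0.004, 1.384]
ft_force: [0.5, 0.3, -3.3]
opening: 0.0353
```

Run:
```python
from h import *
s=state();print(jp(),s["tcp_rot"],s["opening"],s["ft_force"])
plan([(w(FJ,[-.0032,.05,.13]),rot(1.337,-np.pi/4))],-.5)
```

```text
[-0.02527615  0.0837202   0.25700866] [3.13195612 0.00410493 1.38409898] 0.03527100787713779 [ 0.460907    0.28799212 -3.34051076]
-0.68 0.38 2.55 -8.89 -0.17 0.53 -0.5; -0.67 -0.01 2.58 -8.89 -0.17 0.53 -0.5; -0.67 -0.40 2.55 -8.89 -0.17 0.53 -0.5; -0.67 -0.78 2.46 -8.89 -0.17 0.53 -0.5; -0.67 -1.15 2.31 -8.89 -0.17 0.53 -0.5
```

Call:
arm_command:
  moves: "-0.7 0.4 2.5 -8.9 -0.2 0.5 -0.5; -0.7 0 2.5 -8.9 -0.2 0.5 -0.5; -0.7 -0.4 2.5 -8.9 -0.2 0.5 -0.5; -0.7 -0.8 2.4 -8.9 -0.2 0.5 -0.5; -0.7 -1.1 2.3 -8.9 -0.2 0.5 -0.5"

```text
time_s: 37.17
position: [0.5159, -0.1861, 0.1511]
tcp_rot: [2.433, -0.021, 1.364]
ft_force: [0.9, 0.9, -3.7]
opening: 0.0356
```

Run:
```python
from h import *
s=state();print(jp(),s["tcp_rot"],s["q"])
plan([(w(FJ,[-.0034,.05,.1]),rot(1.337,-np.pi/4))],-.5)
```

```text
[-0.00069456  0.06603335  0.15109761] [ 2.43324513 -0.02103704  1.36355265] [-0.78386186 -0.1058664   2.27794282  0.85130168  0.51138066 -1.23082894]
-0.85 -1.77 1.83 -2.22 -0.96 0.15 -0.5; -0.83 -1.84 1.77 -2.22 -0.96 0.15 -0.5
```

Call:
arm_command:
  moves: "-0.7 -1.8 1.7 -2.2 -1 0.2 -0.5; -0.6 -1.9 1.7 -2.2 -1 0.2 -0.5; 0 0 0 0 0 0 -0.5"

```text
time_s: 37.55
position: [0.5085, -0.1917, 0.1044]
tcp_rot: [2.363, -0.013, 1.336]
ft_force: [-0.6, 1.4, -2.2]
opening: 0.0355
```

Run:
```python
from h import *
s=state();print(jp(),s["tcp_rot"],s["ft_force"])
r=R.from_euler('xyz',s["tcp_rot"]);print((rot(1.337,-np.pi/4).inv()*r).as_rotvec(degrees=True))
plan([(w(FJ,[-.0034,.052,.084]),rot(1.337,-np.pi/4),.01)],-.5)
```

```text
[-0.0065869   0.05891501  0.10439049] [ 2.36271996 -0.01281356  1.33620552] [-0.56596643  1.3920868  -2.22294949]
[0.37358516 0.48874133 0.5497283 ]
-0.24 -0.40 0.56 -0.12 -0.16 -0.18 -0.5; -0.24 -0.40 0.56 -0.12 -0.16 -0.18 -0.5; -0.23 -0.40 0.56 -0.12 -0.16 -0.18 -0.5
```

Call:
arm_command:
  moves: "-0.2 -0.6 0.4 -0.2 -0.2 -0.2 -0.5; -0.2 -0.5 0.4 -0.1 -0.2 -0.2 -0.5; -0.2 -0.4 0.4 0 0 0 -0.5; 0 0 0 0 0 0 -0.5"

```text
time_s: 38.05
position: [0.5087, -0.1957, 0.0903]
tcp_rot: [2.353, -0.008, 1.338]
ft_force: [-0.1, -0.7, -2.7]
opening: 0.0355
```

Run:
```python
from h import *
s=state();print(jp(),s["tcp_rot"],s["ft_force"])
r=R.from_euler('xyz',s["tcp_rot"]);print((rot(1.337,-np.pi/4).inv()*r).as_rotvec(degrees=True))
plan([(w(FJ,[-.0034,.052,.079]),rot(1.337,-np.pi/4),.01)],-.5)
```

```text
[-0.00552625  0.05505751  0.09027161] [ 2.35319776 -0.00832495  1.337783  ] [-0.12639105 -0.74191985 -2.7322513 ]
[-0.17151217  0.36854305  0.30610904]
-0.16 -0.32 0.47 0.09 -0.18 -0.15 -0.5; -0.16 -0.32 0.47 0.09 -0.18 -0.15 -0.5
```

Call:
arm_command:
  moves: "-0.1 -0.3 0.4 0 -0.3 -0.2 -0.5; 0 -0.2 0.3 0 0 0 -0.5; 0 0 0 0 0 0 -0.5"

```text
time_s: 38.42
position: [0.5121, -0.1969, 0.085]
tcp_rot: [2.349, -0.003, 1.338]
ft_force: [-0.2, -0.1, -4.4]
opening: 0.0356
```

Run:
```python
from h import *
s=state();print(jp(),s["tcp_rot"],s["ft_force"])
plan([(w(FJ,[-.0034,.052,.079]),rot(1.337,-np.pi/4),.01)],-.5)
```

```text
[-0.00186909  0.05468751  0.08499813] [ 2.34931619 -0.00276932  1.33790608] [-0.18062589 -0.07199647 -4.36484738]
-0.27 -0.53 0.31 0.39 -0.15 -0.08 -0.5
```

Call:
arm_command:
  moves: "-0.1 -0.4 0.2 0.3 -0.1 0 -0.5; 0 -0.1 0.1 0 0 0 -0.5; 0 -0.1 0.1 0 0 0 -0.5"

```text
time_s: 38.8
position: [0.5113, -0.1977, 0.0815]
tcp_rot: [2.348, -0.001, 1.337]
ft_force: [-34.2, 9.8, 35.4]
opening: 0.0355
```

Run:
```python
from h import *
s=state();print(jp(),s["tcp_rot"],s["ft_force"])
```

```text
[-0.00248822  0.05368733  0.08145195] [ 2.34804493e+00 -9.94915023e-04  1.33668002e+00] [-34.21912131   9.80080879  35.38263223]
```

Call:
arm_command:
  moves: "0 -0.1 -0.1 0 0 0 -0.5; 0 -0.15 0 0 0 0 -0.5; 0 -0.1 0 0 0 0 -0.5"

```text
time_s: 39.17
position: [0.5083, -0.1972, 0.0803]
tcp_rot: [2.347, -0.001, 1.337]
ft_force: [1.2, 1.1, -1.3]
opening: 0.0358
```

Run:
```python
from h import *
s=state();print(jp(),s["tcp_rot"],s["ft_force"])
```

```text
[-0.00556178  0.05347673  0.08030736] [ 2.34685154e+00 -7.72430879e-04  1.33650942e+00] [ 1.22538562  1.14243452 -1.27788117]
```

Call:
arm_command:
  moves: "0 0 0.15 0 0 0 -0.5; -0.5 0 0 0 0 0 -0.5; -0.5 0 0 0 0 0 -0.5"

```text
time_s: 39.55
position: [0.5076, -0.2034, 0.0794]
tcp_rot: [2.345, -0.005, 1.344]
ft_force: [-1.9, 3.9, 2.0]
opening: 0.0355
```

Run:
```python
from h import *
s=state();print(jp(),s["tcp_rot"],s["ft_force"])
```

```text
[-0.00473632  0.04724793  0.07938147] [ 2.34475303 -0.00536708  1.34366728] [-1.9011396   3.86853852  1.97880631]
```

Call:
arm_command:
  moves: "-0.5 0 0 0 0 0.2 -0.5; -0.5 0 0 0 0 0.2 -0.5; -0.4 0 0 0 0 0 -0.5"

```text
time_s: 39.92
position: [0.506, -0.2112, 0.0795]
tcp_rot: [2.341, -0.018, 1.351]
ft_force: [-5.5, 9.9, 7.4]
opening: 0.0356
```

Run:
```python
from h import *
s=state();print(jp(),s["tcp_rot"],s["ft_force"])
```

```text
[-0.00455059  0.03933187  0.07949572] [ 2.34144213 -0.01808204  1.35102902] [-5.54939286  9.86002671  7.38675392]
```

Call:
arm_command:
  moves: "-0.4 0 0 0 0.3 0.4 -0.5; -0.4 0 0 0 0 0.3 -0.5; -0.4 0 0 0 0 0 -0.5"

```text
time_s: 40.3
position: [0.5056, -0.2129, 0.0795]
tcp_rot: [2.337, -0.043, 1.366]
ft_force: [-2.8, 14.4, 9.2]
opening: 0.0354
```

Run:
```python
from h import *
s=state();print(jp(),s["tcp_rot"],s["ft_force"])
```

```text
[-0.00453121  0.03756111  0.0794815 ] [ 2.33665223 -0.04281684  1.36646929] [-2.83967982 14.41379167  9.24148095]
```

Call:
arm_command:
  moves: "0.2 0 0 0 -1 1 -0.5; 0 0 0 0 -0.5 0.5 -0.3; 0 0 0 0 0 0 -0.1; 0 0 0 0 0 0 -0.05; 0 0 0 0 0 0 -0.05"

```text
time_s: 40.92
position: [0.5071, -0.212, 0.0805]
tcp_rot: [2.336, -0.042, 1.329]
ft_force: [-0.6, 0.5, -1.4]
opening: 0.0416
```

Call:
arm_command:
  moves: "0 0 -1 0 0 0 -0.05; 0 0 -3 0 0 0 -0.05; 0 0 -4 0 0 0 -0.3; 3 1 -4 3 0 0 -1; 4 1.5 -2 5 0 0 -1"

```text
time_s: 41.55
position: [0.4451, -0.15, 0.1791]
tcp_rot: [2.434, -0.056, 1.338]
ft_force: [0.3, -0.1, -0.8]
opening: 0.0143
```

Run:
```python
from h import *
s=state();print(jp(),s["tcp_rot"],s["ft_force"],s["opening"])
im=get_image("wrist")[:,:,::-1];im2=get_image("top")[:,:,::-1]
cv2.imwrite("pics/w7.png",np.vstack([im[60:310],cv2.resize(im2[200:270,350:478],(640,350),interpolation=cv2.INTER_CUBIC)]))
```

```text
[-0.07788345  0.08474099  0.17913896] [ 2.43382039 -0.0564829   1.33806653] [ 0.34312727 -0.11872198 -0.75549633] 0.014340476380138812
```

Run:
```python
from h import *
plan([(w(FJ,[0,.12,.15]),rot(1.337)),(w(FJ,[0,.12,.076]),rot(1.337),.03)],-1)
```

```text
0.63 0.72 1.49 8.16 -0.62 -0.13 -1; 0.64 0.92 1.37 8.16 -0.62 -0.13 -1; 0.66 1.11 1.22 8.16 -0.62 -0.13 -1; 0.67 1.27 1.04 8.16 -0.62 -0.13 -1; 0.67 1.41 0.84 8.16 -0.62 -0.13 -1
0.00 -0.00 2.47 0.00 0.00 0.00 -1; 0.00 -0.00 2.47 0.00 0.00 0.00 -1; 0.00 -0.00 2.47 0.00 0.00 0.00 -1
```

Call:
arm_command:
  moves: "0.9 0.7 1.5 8.2 -0.6 0 -1; 0.9 0.9 1.4 8.2 -0.6 0 -1; 0.8 1.1 1.2 8.2 -0.6 0 -1; 0.7 1.3 1 8.2 -0.6 0 -1; 0.7 1.4 0.8 8.2 -0.6 0 -1"

```text
time_s: 42.28
position: [0.5279, -0.1254, 0.1442]
tcp_rot: [-3.13, -0.015, 1.339]
ft_force: [0.7, -0.3, 0.0]
opening: 0.0002
```

Run:
```python
from h import *
s=state();print(jp(),s["tcp_rot"],s["ft_force"],s["opening"])
plan([(w(FJ,[0,.12,.076]),rot(1.337),.03)],-1)
```

```text
[-0.00309039  0.1278585   0.14418653] [-3.13005158 -0.01505088  1.33880572] [ 0.71894162 -0.2977744   0.02828973] 0.00023842785271447245
-0.30 0.13 2.27 -0.22 -0.29 0.04 -1; -0.28 0.12 2.27 -0.22 -0.29 0.04 -1; -0.27 0.11 2.27 -0.22 -0.29 0.04 -1
```

Call:
arm_command:
  moves: "-0.2 0.2 2.2 -0.2 -0.3 0 -1; -0.2 0.1 2.2 -0.2 -0.3 0 -1; -0.2 0.1 2.2 -0.2 -0.3 0 -1; -0.8 0 0 0 0 0 -1; -0.8 0 0 0 0 0 -1"

```text
time_s: 42.9
position: [0.5263, -0.1453, 0.0656]
tcp_rot: [-3.127, -0.019, 1.354]
ft_force: [-0.4, 0.0, 0.1]
opening: 0.0005
```

Run:
```python
from h import *
s=state();print(jp(),s["tcp_rot"],s["ft_force"])
```

```text
[-1.85272230e-07  1.08168603e-01  6.55686399e-02] [-3.12695162 -0.01905152  1.35442361] [-3.72262236e-01  3.34594062e-04  8.78600500e-02]
```

Call:
arm_command:
  moves: "0 0 -0.7 0 -1 0.9 -1; -0.5 0 0 0 0 0 -1; -0.4 0 0 0 0 0 -1; -0.4 0 0 0 0 0 -1"

```text
time_s: 43.4
position: [0.5248, -0.156, 0.0749]
tcp_rot: [-3.13, -0.008, 1.337]
ft_force: [8.2, 25.1, -0.0]
opening: 0.0002
```

Run:
```python
from h import *
s=state();print(jp(),s["tcp_rot"],s["ft_force"])
```

```text
[0.00096099 0.09732532 0.07494487] [-3.12980932 -0.00832455  1.33687809] [ 8.24374018 25.06361366 -0.03465971]
```

Call:
arm_command:
  moves: "-0.4 0 0 0 0 0 -1; -0.3 0 0 0 0 0 -1"

```text
time_s: 43.65
position: [0.5248, -0.1557, 0.075]
tcp_rot: [-3.131, -0.02, 1.338]
ft_force: [4.3, 10.3, -0.8]
opening: 0.0007
```

Run:
```python
from h import *
s=state();print(jp(),s["tcp_rot"],s["ft_force"])
```

```text
[0.00095664 0.09767382 0.07501242] [-3.13076501 -0.02048496  1.33764537] [ 4.31020437 10.34585093 -0.77254849]
```

The row is hard against the stop: 25 N and no motion. The stop position agrees across both bar contacts, at -0.112 in my jig frame. Retreating for the last check.

Call:
arm_command:
  moves: "0.6 0 0 0 0 0 -1; 1 0 -1 0 0 0 -1; 1 -1 -5 0 0 0 -1; 0 -4 -5 0 0 0 -1; 0 -6 -2 0 0 0 -1"

```text
time_s: 44.28
position: [0.4266, -0.1073, 0.2106]
tcp_rot: [-3.132, -0.019, 1.34]
ft_force: [-0.0, -0.5, 1.2]
opening: 0.0011
```

Call:
arm_command:
  moves: "0 -6 0 0 0 0 -1; 0 -4 0 0 0 0 -1; 0 0 0 0 0 0 -1"

```text
time_s: 44.65
position: [0.3264, -0.0837, 0.2158]
tcp_rot: [3.141, -0.013, 1.34]
ft_force: [-0.3, 0.5, 0.0]
opening: 0.0003
```

Run:
```python
from h import *
s=state();print(s["position"],jp(),s["ft_force"])
t=get_image("top")[:,:,::-1];sc=get_image("scene")[:,:,::-1];cu=cv2.INTER_CUBIC
a=cv2.resize(t[195:270,350:475],(500,300),interpolation=cu);b=cv2.resize(t[185:260,155:230+25],(300,225),interpolation=cu)
c=cv2.resize(sc[220:300,155:295],(500,286),interpolation=cu);d=cv2.resize(sc[140:240,300:440],(300,214),interpolation=cu)
o=np.zeros((590,800,3),np.uint8);o[:300,:500]=a;o[:225,500:]=b;o[302:588,:500]=c;o[302:516,500:]=d
cv2.imwrite("pics/final.png",o)
C=cam("top");y0=-.112
print("pred ridge ends px in crop a",((proj(C,[w(FJ,[0,y0+v,.101]) for v in(0,.1,.2)])-[350,195])*4).round())
print("scene ridge",((proj(cam("scene"),[w(FJ,[0,y0+v,.101]) for v in(0,.1,.2)])-[155,220])*3.57+[0,302]).round())
g=t[:,:165+15].max(2)<45
```

```text
[ 0.326395   -0.08366798  0.21583135] [-0.20877295  0.12181353  0.21583135] [-0.28867738  0.52085676  0.01383258]
pred ridge ends px in crop a [[434. 184.]
 [281. 149.]
 [127. 115.]]
scene ridge [[ 55. 406.]
 [215. 362.]
 [361. 321.]]
```

View pics/final.png

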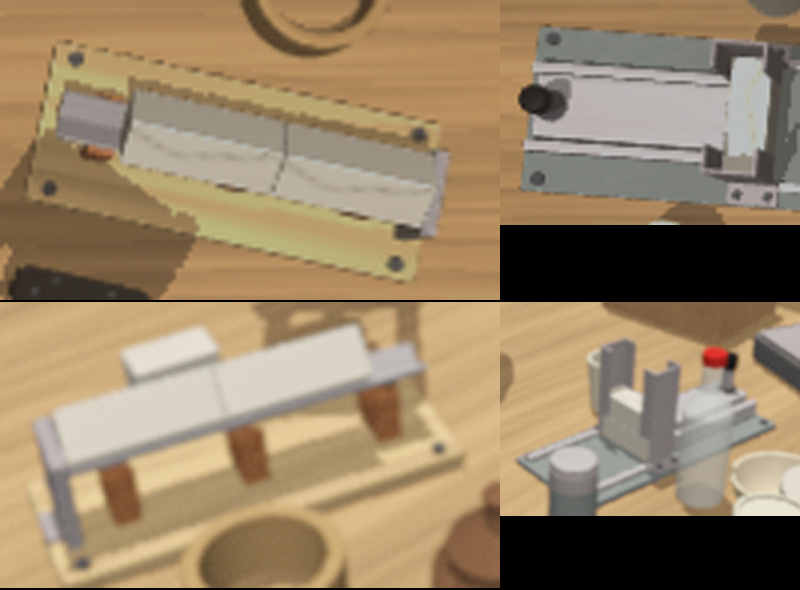

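The last composite shows both bars corner-down, end to end and flush at the stop. Their ridge runs from (440,185) through the joint at (285,152) to (130,118), as predicted. The slide knob is home, two bars are stacked low in the tower, and the bystanders stand where they did. Handing in.

```bash
python3 -c "
from rig import *
print(sign_off())"
```

```text
the job is handed in; nothing more can be done
None
```

The two lowest bars now lie corner-down in the V-trough, end to end with the row hard against the stop. I handed the job in at about 45 s on the robot's clock; the sign-off gives no verdict.

**How:** For each bar I drove the slide fully forward and drew it home. I pushed the bar about 25 mm further along the apron with closed fingers, because the gripper body would otherwise have hit the tower. I then gripped it, tilted it 45° and lowered it until it touched the trough. Still gripped, I slid it along the fold until it met resistance and let go. At the end I pushed the row towards the stop at about 25 N.

**Last checks:**
- **Row:** it did not move under the final push. The three force contacts (each bar, then the row) all put the stop within about 1 mm of the same place, and both cameras show the joint closed.
- **Slide:** the knob was at its starting pixel when measured after the second stroke and still looks home in the last picture.
- **Magazine:** the other two bars sit low in the tower.
- **Bystanders:** those seen in the last pictures look unmoved.

**What disagreed:**
- My first camera estimate of the stop was about 5 mm off; the force contacts settled it.
- The first grip on the second stroke was off the knob's centre, so I re-gripped before pushing.
- The first grip on bar0 was too shallow, so I took it again deeper.

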